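Hook the reference block out of the photometer slot

TASK

Take the hooked pick from its stand, drop its tip into the pocket of the orange block stuck deep in the photometer's narrow slot, and drag the block out until it bears on the red sprung bumper; keep a light, steady pull of about 5 N on it for a second, keeping the block flat, never squashing the spring solid or forcing anything. Leave the block on the stage and put the pick back upright in its stand as it was. Do not touch the block with the fingers, and leave the other things alone.

Things in the scene. Friction and masses are not known exactly. Their poses are not given: they have to be found in the camera images.
- pick: Hooked pick, 90 g, upright in its stand. Origin: shank axis, underside of the black flange (30 x 34 mm, 5 thick). Above: yellow handle 22 (x) x 16 (y) mm, 5 to 63 mm up; grip firmly (80 to 100 N). Below: steel shank 6 x 5 mm, 46 long; at its foot an arm 5 mm square (41 to 46 mm below origin) reaches along +x, ending in a down-turned tip. z up.
- pick_tip (a point): Centre of the underside of the pick's down-turned tip (5 mm square, reaching 13 mm below the arm): 45.5 mm along the pick's +x from the shank axis, 59 mm below the pick's origin.
- stand: Fixed wooden stand. Two cheeks, 72 mm high, x -28 to 52 mm, with a 14 mm gap along x at y = 0, open at top and ends; foot 100 x 70 mm, 6 mm thick. The pick's flange rests on the cheeks, shank and arm in the gap, arm towards +x; it lifts straight up. Origin: on the bench, under the shank's place.
- photometer: Fixed white-grey photometer, base 225 x 92 mm (x -120 to 105). Origin on the bench. Its slot runs along its x at y = 0: 18 mm wide, floor 12 mm and wall tops 58 mm above the bench, mouth at x = -5 mm, end wall at x = 95 mm. Level with the slot floor, an open stage lies before the mouth (-x), ending at the fence.
- guard_edge (a point): Front edge of the clear plastic guard that roofs the deep part of the slot: photometer x = 55 mm, y = 0, on its underside, 58 mm above the bench (4 mm thick, from here to the end wall). From mouth to here the slot is open at the top. All along the slot a lip on each wall, 27.5 to 31.5 mm above the bench, holds the block down and leaves a 12 mm gap.
- detent (a point): Sprung brass bump in the slot's +y wall, 13 to 24 mm above the bench, at photometer x = 22 mm. The orange block needs a pull of about 4 N (at most 7 N) to slip past it and then runs nearly free. Point: on the slot's centre line beside the bump, on the floor.
- fence: Steel end stop on the stage at photometer x = -104 mm, 50 mm wide, 14 mm tall (top 26 mm above the bench). Origin: its foot. On it a red-faced sprung bumper, 10 mm across, 21.5 mm above the bench, points to the slot. Its setting varies and is NOT reported: the red face is 30 to 56 mm from this origin along the photometer's +x. Spring about 2 N per mm over 4 mm, then solid.
- ref_block: Orange reference block, 36 mm long (x), 15.5 wide, 14 high, about 60 g, lengthwise on the slot floor under the guard. Origin: centre of its underside. In the middle of its top a pocket 14 mm (x) x 9 mm (y), 10 mm deep, takes the pick's tip. It meets the bumper with its centre at photometer x -30 to -56 mm; pulled too hard there, it tips up.
- beaker: Bystander: glass beaker, 72 mm wide, 95 mm tall. Origin: centre of its underside, about.
- green_jar: Bystander: green glass jar, 56 mm wide, 85 mm tall. Origin: centre of its underside, about.
- vial: Bystander: small amber vial, 26 mm wide, 50 mm tall. Origin: centre of its underside, about.
- screwdriver: Bystander: green-handled screwdriver lying on the bench. Origin: centre of its underside, about.
- spare_block: Bystander: blue spare block, 36 x 15.5 x 14 mm, same shape as the orange one. Origin: centre of its underside, about.
- dish: Bystander: clear shallow dish, 90 mm wide, 15 mm tall. Origin: centre of its underside, about.
- goggles: Bystander: clear safety spectacles, about 140 mm wide, 45 mm tall. Origin: centre of its underside, about.
Not all that is in view belongs to the job. Several things look just like the stand: the one meant starts farthest to the robot's left. There is more than one size of the pick; the job needs the larger.

How it is judged:
By the outcome, as a careful person would: the job done as asked, in the order asked, and still so for the second after the job is handed in, with the robot touching nothing.
It also fails if it takes over 72 s, if anything falls off the work surface, if the arm or the gripper's body presses on something with over 40 N, if the wrist force passes 120 N, or if a joint passes its speed limit or range.

ROBOT

A 7-joint arm with a two-finger parallel gripper is mounted at the origin on the work surface. World frame = base frame: x ahead of the robot, y to its left, z up, the work surface at z = 0. Lengths are in m, angles in rad, forces in N, time in s.
With the tool pointing down it reaches from about 0.375 to 0.925 m from the base axis. Payload 3.1 kg.
Tool frame: the origin (TCP) lies on the centre line of the jaws, within the pads' length; the fingertips stand 11 mm ahead of it and the grasp point (between the pads) lies 8 mm behind it; z points along the fingers, y is the direction in which the jaws open and shut (so a half turn about z gives the same grasp; the last joint's range is limited). The gripper opens to 85 mm and grips with 20 to 120 N. Pads are 22 mm wide; open, the fingers measure 114 mm over their backs; the gripper's body (76 mm by 85 mm) begins 54 mm behind the grasp point. The pads swing forward as they close: fully open they stand 13 mm farther back than shut.
Start: joints at [-1.307, 0.383, 0.044, 1.598, -0.018, 1.161, -0.05], TCP at [0.23, 0.608, 0.242] pointing down, gripper open.
Joint ranges: [-2.61, 2.61], [-0.41, 2.15], [-1.48, 1.57], [0, 2.5], [-1.57, 4.71], [0.05, 1.97], [-2.85, 2.85]. Speed limits (rad/s): [2.79, 2.79, 3.14, 3.14, 3.14, 3.14, 3.14].

INTERFACE

Orientations are given as a rotation vector (axis times angle).
In Python, from rig import ctrl gives the robot as it stands.
- The arm moves only by the tool carry_out, never from a script. Its arguments are lists of equal length, an entry for each row: "gripper": the opening, from 0 (shut) to 1 (fully open); "dp": the shift along the tool's x, y, z scaled (see below), a list of three; "rot": the turn, a rotation vector about the tool's x, y, z scaled (see below), a list of three. A call has exactly 5 rows; each row is the pose to reach, as a shift and turn from the pose commanded when the call began, along the tool's axes at that moment, turning the shorter way round; what a row does not reach only later rows make up. The controller multiplies each number of a shift by 0.6 m and each number of a turn by 180 degrees. A row lasts 1/12 s, in which the tool goes at most 41.7 mm and 7.16 degrees, less where a joint would pass 70% of its speed; a pose out of reach is approached as far as the arm can. A call with a number of a shift or a turn outside -1 to 1 is refused whole. A call with a gripper value outside its range is refused whole. The fingers move at their own pace and stop on an object; "force" is the grip in N (left out, the last holds). Time passes only in rows, so rows that repeat a pose let the fingers close, or fill a call up. It gives the time, the measured TCP pose, the force and the opening at its end, in the units of the state.
- ctrl.read_state(): the state, without advancing time (a new reading comes with each control period).
- ctrl.snapshot(name): name is "scene" or "top" or "wrist"; returns the picture (420x560x3 uint8, red, green, blue); there is no depth.
- ctrl.calibration(name): a dict with "mtx" (3x3 intrinsics, pixels), "k1" (the pictures are not rectified: a ray, as slopes to the right and down, at radius r is drawn at 1 + k1 r^2 times it, then the intrinsics apply), "world_from_camera" (4x4, takes a point from camera to world coordinates). Camera axes: x right, y down, z forward; pixel columns grow to the right and rows downward; lengths in m; the calibration is good to about 2 mm. A picture is of the moment at which its call begins: read the wrist's pose just before it. calibration takes no time and is no camera call; for the wrist camera it gives the pose at the moment of the call.
- ctrl.job_done(): hands the job in, once; it reports no verdict.
The state is a dict: "clock": time; "qpos": joint angles; "qvel": joint speeds; "joint_torque": joint torques, N m; "ee_pos": TCP position; "ee_rot": TCP orientation; "contact_force": force on the tool from outside, world axes, zero at the start; "torque": the same for the moment, N m; "finger_gap": opening from 0.0 (shut) to 1.0 (fully open).
Only numpy, scipy, OpenCV 4.12 (cv2) and the standard library are available. Lean on these libraries where they do the work, as an engineer would, in place of code of your own. Each camera call takes 0.05 s, during which the arm holds its last target.

## Working session

There is one attempt and no reset: what is moved stays moved. The work goes in short steps, Python scripts to look and compute and a tool call to move; the robot and the scene stay as the last step left them, time stands still between calls to the robot, and variables do not carry over. Pictures are saved under pics/ and viewed, and the job is handed in when it is done.

Besides the shell and the picture viewer there is one more tool, called after "Request:" in YAML: its name, and indented under it one key for each argument. carry_out: Moves the arm, as the interface text tells. Shifts and turns lie within -1 to 1; 1 stands for 0.6 m of shift or 180 degrees of turn. Its arguments: {"type":"object","properties":{"gripper":{"type":"array","items":{"type":"number"}},"dp":{"type":"array","items":{"type":"array","items":{"type":"number","minimum":-1,"maximum":1}}},"rot":{"type":"array","items":{"type":"array","items":{"type":"number","minimum":-1,"maximum":1}}},"force":{"type":"number"}},"required":["gripper","dp","rot"]}

```bash
ls; mkdir -p pics
python3 - <<'E'
from rig import ctrl
import cv2,numpy as np
s=ctrl.read_state(); print(s)
for n in("scene","top"):
    im=ctrl.snapshot(n); cv2.imwrite(f"pics/{n}0.png",im[:,:,::-1])
    c=ctrl.calibration(n); print(n,c)
c=ctrl.calibration("wrist"); im=ctrl.snapshot("wrist"); cv2.imwrite("pics/wrist0.png",im[:,:,::-1]); print(c)
E
```

```text
pics
{'clock': 0.0, 'qpos': array([-1.30681527,  0.38383185,  0.04386812,  1.59959643, -0.01789272,
        1.16116088, -0.04994419]), 'qvel': array([-1.81203843e-04, -1.42126183e-03, -6.17039904e-05,  2.31595205e-03,
       -1.74106492e-04,  9.47513415e-04,  2.25973977e-04]), 'joint_torque': array([-1.24443063e-04, -4.33449447e+01,  1.02459121e+00, -2.49515319e+01,
        1.06554106e-02,  1.13338899e-02, -3.89127536e-06]), 'ee_pos': array([0.22976476, 0.60706186, 0.24087927]), 'ee_rot': array([-0.56512394, -3.09002755,  0.00406007]), 'contact_force': array([0.0825067 , 0.68816857, 0.37950166]), 'torque': array([ 0.02103501, -0.02275019, -0.02618892]), 'finger_gap': 1.0024261869452329}
scene {'mtx': array([[394.73586566,   0.        , 283.17617889],
       [  0.        , 394.73586566, 206.2149547 ],
       [  0.        ,   0.        ,   1.        ]]), 'k1': -0.060783761116583374, 'world_from_camera': array([[ 0.15848255,  0.75212557, -0.63967993,  1.09084035],
       [ 0.98736114, -0.1199897 ,  0.10353958, -0.06881453],
       [ 0.00111976, -0.64800432, -0.76163584,  0.73182286],
  
[... 280 characters left out ...]
ay([[-0.00594473, -0.99697721,  0.07746681,  0.46381369],
       [-0.9997632 ,  0.00754726,  0.02041031,  0.01614888],
       [-0.02093328, -0.07732713, -0.99678599,  1.02308642],
       [ 0.        ,  0.        ,  0.        ,  1.        ]])}
{'mtx': array([[297.50694016,   0.        , 285.46187636],
       [  0.        , 297.50694016, 203.78052463],
       [  0.        ,   0.        ,   1.        ]]), 'k1': -0.05050333395472035, 'world_from_camera': array([[ 0.35351852,  0.88629782,  0.29916691,  0.15278823],
       [ 0.9354259 , -0.33435373, -0.11483021,  0.63635592],
       [-0.0017462 ,  0.32044308, -0.94726616,  0.37203139],
       [ 0.        ,  0.        ,  0.        ,  1.        ]])}
```

View pics/scene0.png

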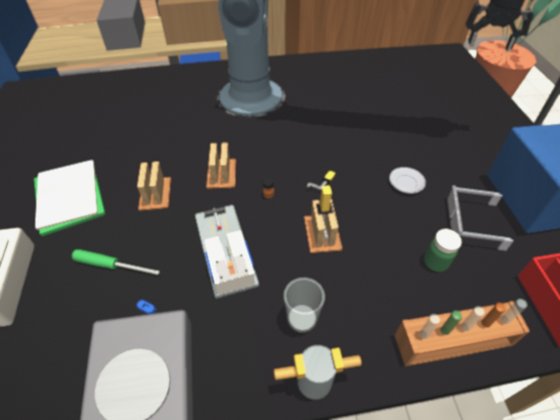

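View pics/top0.png

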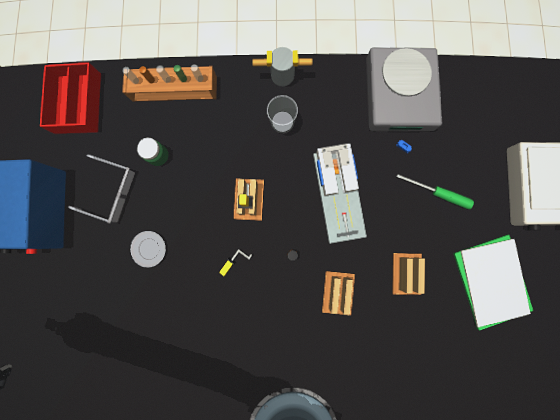

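View pics/wrist0.png

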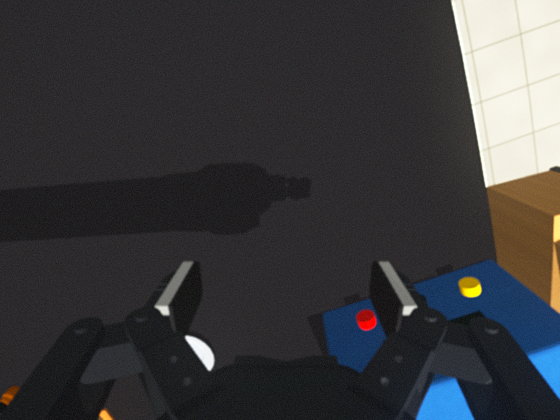

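```bash
cat > h.py <<'E'
import cv2,numpy as np
from rig import ctrl
def ray(n,uv,c=None):
    c=c or ctrl.calibration(n)
    p=cv2.undistortPoints(np.array(uv,float).reshape(-1,1,2),c["mtx"],np.array([c["k1"],0,0,0,0]))[:,0]
    T=c["world_from_camera"]; d=np.c_[p,np.ones(len(p))]@T[:3,:3].T
    return T[:3,3],d
def plane(n,uv,z,c=None):
    o,d=ray(n,uv,c); z=np.broadcast_to(z,len(d)); return o+d*((z-o[2])/d[:,2])[:,None]
def proj(n,P,c=None):
    c=c or ctrl.calibration(n); T=np.linalg.inv(c["world_from_camera"]); 
    r,_=cv2.Rodrigues(T[:3,:3]); return cv2.projectPoints(np.array(P,float).reshape(-1,3),r,T[:3,3],c["mtx"],np.array([c["k1"],0,0,0,0]))[0][:,0]
def crop(src,dst,x,y,w,h,s):
    im=cv2.imread(src)[y:y+h,x:x+w]; cv2.imwrite(dst,cv2.resize(im,None,fx=s,fy=s,interpolation=cv2.INTER_CUBIC))
E
python3 - <<'E'
from h import *
crop("pics/top0.png","pics/t_ph.png",300,135,80,115,5)
crop("pics/top0.png","pics/t_st.png",210,165,80,115,5)
crop("pics/scene0.png","pics/s_ph.png",185,195,80,105,5)
crop("pics/scene0.png","pics/s_st.png",290,165,70,95,6)
a=[cv2.imread(f"pics/{k}.png") for k in("t_ph","t_st")]; cv2.imwrite("pics/A.png",np.hstack(a))
a=[cv2.imread(f"pics/{k}.png")[:525] for k in("s_ph","s_st")]; cv2.imwrite("pics/B.png",np.hstack(a)[:, :800])
E
```

```text
(no output)
```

View pics/A.png

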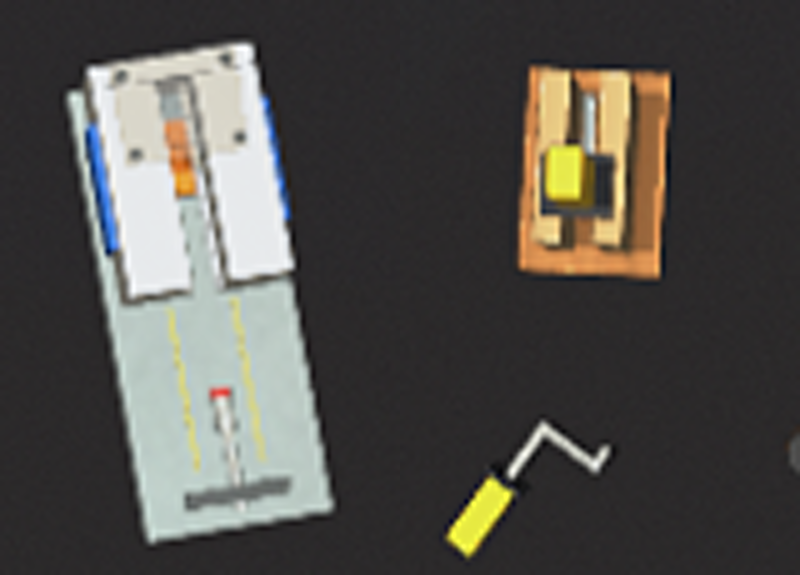

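View pics/B.png

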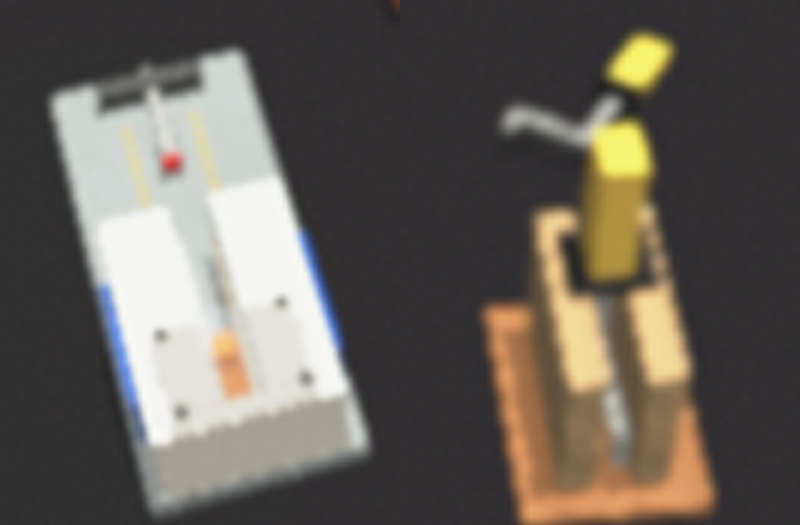

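The top view shows three stand look-alikes, at (249,200), (339,293) and (409,274). Image left is +y, the robot's left, so the one meant is (249,200). It holds the upright larger pick; the small pick lies loose at (232,265). The photometer is at about (340,193), with its mouth towards the robot.

Run:
```python
from h import *
im=cv2.imread("pics/top0.png"); hsv=cv2.cvtColor(im,cv2.COLOR_BGR2HSV)
def cen(mask,x,y,w,h):
    m=np.zeros_like(mask); m[y:y+h,x:x+w]=mask[y:y+h,x:x+w]; M=cv2.moments(m,True); return (M["m10"]/M["m00"],M["m01"]/M["m00"]),M["m00"]
red=((hsv[...,0]<6)|(hsv[...,0]>174))&(hsv[...,1]>150)&(hsv[...,2]>120)
c,n=cen(red.astype(np.uint8),330,200,30,25); print("red",c,n,plane("top",[c],.0215))
f=lambda x,y,o=(300,135):((x-2)/5+o[0],(y-2)/5+o[1])
pts=[f(147,543),f(333,508),f(70,92)]; print("base corners",plane("top",pts,.012))
pts=[f(90,68),f(252,43),f(293,275),f(127,300)]; print("wall corners",plane("top",pts,.058))
pts=[f(112,162),f(248,148),f(190,195),f(175,195),f(180,190)]; print("guard,blockfront",plane("top",pts,[.06,.06,.026,.026,.026]))
pts=[f(186,500),f(290,485)];print("fence",plane("top",pts,.026))
o=(210,165); g=lambda x,y:f(x-400,y,o)
pts=[g(545,147),g(582,147),g(582,198),g(547,198),g(564,172)];print("handle top",plane("top",pts,.135))
pts=[g(542,70),g(570,70),g(632,70),g(603,70),g(535,245),g(560,245),g(597,247),g(625,250)];print("cheeks",plane("top",pts,.072))
pts=[g(530,67),g(670,74),g(660,277),g(519,268)];print("foot",plane("top",pts,.006))
```

```text
red (343.5, 213.0) 4.0 [[ 0.53308316 -0.12567992  0.0215    ]]
base corners [[ 0.46049245 -0.09050481  0.012     ]
 [ 0.47670257 -0.18148297  0.012     ]
 [ 0.68300969 -0.05607614  0.012     ]]
wall corners [[ 0.68451115 -0.06242385  0.058     ]
 [ 0.69609524 -0.13943073  0.058     ]
 [ 0.5852324  -0.15609665  0.058     ]
 [ 0.57400381 -0.07801495  0.058     ]]
guard,blockfront [[ 0.63902522 -0.07186336  0.06      ]
 [ 0.64526854 -0.13597937  0.06      ]
 [ 0.62871904 -0.11259307  0.026     ]
 [ 0.62876844 -0.10530152  0.026     ]
 [ 0.63120691 -0.10777988  0.026     ]]
fence [[ 0.48096784 -0.10804213  0.026     ]
 [ 0.48774204 -0.15821446  0.026     ]]
handle top [[0.56805294 0.11571758 0.135     ]
 [0.56790803 0.09968752 0.135     ]
 [0.54580078 0.0996848  0.135     ]
 [0.54592333 0.11481661 0.135     ]
 [0.55712605 0.10747228 0.135     ]]
cheeks [[0.61143503 0.12425746 0.072     ]
 [0.61129778 0.11121809 0.072     ]
 [0.61100434 0.08240046 0.072     ]
 [0.61113981 0.09587086 0.072     ]
 [0.53004021 0.12734461 0.072     ]
 [0.52995667 0.11578096 0.072     ]
 [0.52890983 0.0986914  0.072     ]
 [0.52743274 0.08577878 0.072     ]]
foot [[0.62324792 0.13774623 0.006     ]
 [0.61903266 0.06815031 0.006     ]
 [0.51842819 0.0734115  0.006     ]
 [0.52333476 0.14296289 0.006     ]]
```

```bash
cat >> h.py <<'E'
from scipy.spatial.transform import Rotation as R
def Rt(yaw): # tool down, tool x = -(cos,sin)(yaw deg)
    a=np.radians(yaw); x=-np.array([np.cos(a),np.sin(a),0]); z=np.array([0,0,-1.]); return R.from_matrix(np.c_[x,np.cross(z,x),z])
def go(p,yaw):
    s=ctrl.read_state(); Rc=R.from_rotvec(s["ee_rot"]); 
    dp=Rc.inv().apply(np.array(p)-s["ee_pos"]); dr=(Rc.inv()*Rt(yaw)).as_rotvec()
    print("t",round(s["clock"],2),"pos",s["ee_pos"].round(4),"F",s["contact_force"].round(2),"gap",round(s["finger_gap"],3))
    print("dp",(dp/.6).round(4),"rot",(dr/np.pi).round(4),"mm",(dp*1e3).round(1),"deg",np.degrees(dr).round(2))
E
python3 -c "
from h import *
go([.545,.106,.242],-2.7)"
```

```text
t 0.15 pos [0.2298 0.6073 0.2412] F [-0.42  0.32  0.37] gap 1.001
dp [-7.870e-01 -5.955e-01 -1.000e-04] rot [-7.000e-04 -1.000e-04 -1.001e-01] mm [-472.2 -357.3   -0. ] deg [-1.200e-01 -1.000e-02 -1.802e+01]
```

Request:
carry_out:
  gripper: [1, 1, 1, 1, 1]
  dp:
    - [-0.787, -0.5955, 0]
    - [-0.787, -0.5955, 0]
    - [-0.787, -0.5955, 0]
    - [-0.787, -0.5955, 0]
    - [-0.787, -0.5955, 0]
  rot:
    - [0, 0, -0.1]
    - [0, 0, -0.1]
    - [0, 0, -0.1]
    - [0, 0, -0.1]
    - [0, 0, -0.1]

```text
clock: 0.57
ee_pos: [0.3416, 0.4295, 0.2419]
ee_rot: [-0.074, -3.14, 0.001]
contact_force: [2.1, 0.1, 0.3]
finger_gap: 0.998
```

```bash
python3 -c "
from h import *
go([.545,.106,.242],-2.7)"
```

```text
t 0.57 pos [0.3416 0.4295 0.2419] F [2.06 0.12 0.34] gap 0.998
dp [-0.3641 -0.5226 -0.    ] rot [-0.0002 -0.0001 -0.    ] mm [-218.5 -313.6   -0. ] deg [-0.03 -0.02 -0.  ]
```

Request:
carry_out:
  gripper: [1, 1, 1, 1, 1]
  dp:
    - [-0.364, -0.5226, 0]
    - [-0.364, -0.5226, 0]
    - [-0.364, -0.5226, 0]
    - [-0.364, -0.5226, 0]
    - [-0.364, -0.5226, 0]
  rot:
    - [0, 0, 0]
    - [0, 0, 0]
    - [0, 0, 0]
    - [0, 0, 0]
    - [0, 0, 0]

```text
clock: 0.98
ee_pos: [0.4522, 0.2531, 0.2422]
ee_rot: [-0.075, -3.141, -0.0]
contact_force: [0.7, 0.8, -0.8]
finger_gap: 1.002
```

```bash
python3 -c "
from h import *
go([.545,.106,.242],-2.7)"
```

```text
t 0.98 pos [0.4522 0.2531 0.2422] F [ 0.69  0.79 -0.81] gap 1.002
dp [-0.1661 -0.2375  0.0003] rot [ 0.     -0.0001 -0.0001] mm [ -99.7 -142.5    0.2] deg [ 0.01 -0.01 -0.02]
```

Request:
carry_out:
  gripper: [1, 1, 1, 1, 1]
  dp:
    - [-0.152, -0.217, 0]
    - [-0.152, -0.217, 0]
    - [-0.152, -0.217, 0]
    - [-0.152, -0.217, 0]
    - [-0.152, -0.217, 0]
  rot:
    - [0, 0, 0]
    - [0, 0, 0]
    - [0, 0, 0]
    - [0, 0, 0]
    - [0, 0, 0]

```text
clock: 1.4
ee_pos: [0.5403, 0.1105, 0.2427]
ee_rot: [0.097, 3.137, -0.008]
contact_force: [0.1, -1.2, -0.1]
finger_gap: 0.998
```

Run:
```python
from h import *
go([.545,.106,.242],-2.7)
c=ctrl.calibration("wrist"); im=ctrl.snapshot("wrist"); cv2.imwrite("pics/w1.png",im[:,:,::-1]); print(c["world_from_camera"].round(4))
np.save("w1c.npy",c,allow_pickle=True)
```

```text
t 1.4 pos [0.5403 0.1105 0.2427] F [ 0.06 -1.25 -0.11] gap 0.998
dp [-0.0083 -0.0071  0.0012] rot [-0.0016  0.0011 -0.0046] mm [-5.  -4.2  0.7] deg [-0.29  0.2  -0.83]
[[ 0.0612  0.9444  0.323   0.4576]
 [ 0.9981 -0.0565 -0.0239  0.116 ]
 [-0.0044  0.3238 -0.9461  0.3734]
 [ 0.      0.      0.      1.    ]]
```

View pics/w1.png

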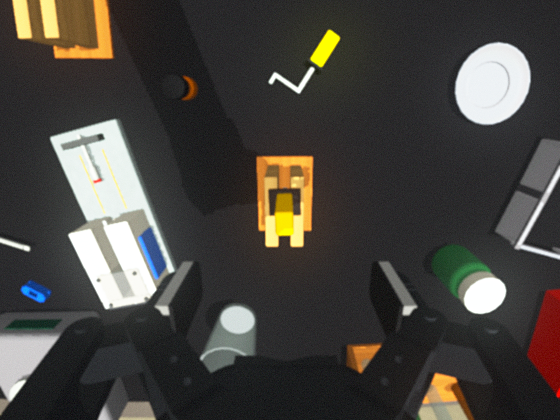

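Run:
```python
from h import *
crop("pics/w1.png","pics/w1c.png",245,145,80,110,5)
crop("pics/w1.png","pics/w1p.png",45,105,140,210,2.6)
a=cv2.imread("pics/w1c.png"); b=cv2.imread("pics/w1p.png"); h=max(a.shape[0],b.shape[0])
o=np.zeros((h,a.shape[1]+b.shape[1],3),np.uint8); o[:a.shape[0],:400]=a; o[:b.shape[0],400:]=b; cv2.imwrite("pics/C.png",o)
```

```text
(no output)
```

View pics/C.png

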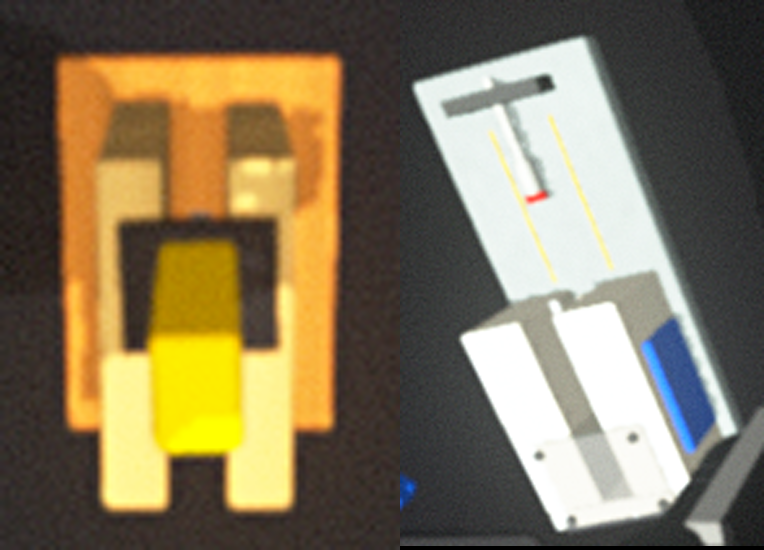

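Run:
```python
from h import *
c=np.load("w1c.npy",allow_pickle=True).item()
f=lambda x,y:((x-2)/5+245,(y-2)/5+145)
P=plane("wrist",[f(152,335),f(243,335),f(240,453),f(156,453)],.135,c); print("handle",P.round(4),P.mean(0))
P=plane("wrist",[f(97,158),f(163,158),f(229,158),f(295,158),f(101,511),f(168,511),f(226,511),f(295,511)],.072,c); print("cheek",P.round(4), (P[1]+P[2])/2,(P[5]+P[6])/2)
P=plane("wrist",[f(120,220),f(277,220),f(120,350),f(277,350)],.077,c); print("flange",P.round(4))
f=lambda x,y:((x-400-1)/2.6+45,(y-1)/2.6+105)
P=plane("wrist",[f(537,203)],.0215,c);print("red",P)
P=plane("wrist",[f(415,85),f(588,38)],.012,c);print("base",P)
P=plane("wrist",[f(462,338),f(522,322),f(553,312),f(612,305),f(557,530)],.058,c);print("walls",P)
P=plane("wrist",[f(446,112),f(553,90)],.026,c);print("fence",P)
```

```text
handle [[0.5455 0.1006 0.135 ]
 [0.5465 0.1161 0.135 ]
 [0.5685 0.1145 0.135 ]
 [0.5677 0.0997 0.135 ]] [0.55703904 0.10773427 0.135     ]
cheek [[0.529  0.088  0.072 ]
 [0.5298 0.1017 0.072 ]
 [0.5306 0.1154 0.072 ]
 [0.5314 0.129  0.072 ]
 [0.6103 0.082  0.072 ]
 [0.6112 0.0971 0.072 ]
 [0.612  0.1101 0.072 ]
 [0.6129 0.1257 0.072 ]] [0.53019868 0.10851451 0.072     ] [0.61160305 0.10360383 0.072     ]
flange [[0.5412 0.0921 0.077 ]
 [0.5431 0.1245 0.077 ]
 [0.5699 0.0898 0.077 ]
 [0.5719 0.1232 0.077 ]]
red [[ 0.53590292 -0.12600199  0.0215    ]]
base [[ 0.47671489 -0.1785909   0.012     ]
 [ 0.46228209 -0.08781864  0.012     ]]
walls [[ 0.58883396 -0.15477249  0.058     ]
 [ 0.58243316 -0.12320776  0.058     ]
 [ 0.57836489 -0.10710345  0.058     ]
 [ 0.57652056 -0.07865478  0.058     ]
 [ 0.69659171 -0.13819341  0.058     ]]
fence [[ 0.4892582  -0.15565893  0.026     ]
 [ 0.48333424 -0.10158579  0.026     ]]
```

```bash
python3 -c "
from h import *
go([.557,.1073,.170],-3.2)"
```

```text
t 1.45 pos [0.5385 0.1149 0.2423] F [0.47 0.34 0.03] gap 1.002
dp [-0.0314 -0.0105  0.1205] rot [-0.0007  0.0003 -0.0006] mm [-18.9  -6.3  72.3] deg [-0.13  0.06 -0.1 ]
```

Request:
carry_out:
  gripper: [1, 1, 1, 1, 1]
  dp:
    - [-0.0314, -0.0105, 0.02]
    - [-0.0314, -0.0105, 0.12]
    - [-0.0314, -0.0105, 0.12]
    - [-0.0314, -0.0105, 0.12]
    - [-0.0314, -0.0105, 0.12]
  rot:
    - [0, 0, 0]
    - [0, 0, 0]
    - [0, 0, 0]
    - [0, 0, 0]
    - [0, 0, 0]
  force: 90

```text
clock: 1.87
ee_pos: [0.5534, 0.1148, 0.1689]
ee_rot: [-0.071, -3.137, 0.001]
contact_force: [-0.2, 0.1, 0.8]
finger_gap: 1.003
```

```bash
python3 -c "
from h import *
go([.557,.1073,.093],-3.2)"
```

```text
t 1.87 pos [0.5534 0.1148 0.1689] F [-0.19  0.12  0.79] gap 1.003
dp [-0.007  -0.0121  0.1265] rot [-0.0002 -0.0012  0.0033] mm [-4.2 -7.3 75.9] deg [-0.04 -0.22  0.6 ]
```

Request:
carry_out:
  gripper: [1, 1, 1, 1, 1]
  dp:
    - [-0.005, -0.008, 0.03]
    - [-0.005, -0.008, 0.03]
    - [-0.005, -0.008, 0.03]
    - [-0.005, -0.008, 0.03]
    - [-0.005, -0.008, 0.03]
  rot:
    - [0, 0, 0.001]
    - [0, 0, 0.001]
    - [0, 0, 0.001]
    - [0, 0, 0.001]
    - [0, 0, 0.001]

```text
clock: 2.28
ee_pos: [0.5589, 0.1094, 0.154]
ee_rot: [0.079, 3.138, 0.002]
contact_force: [0.0, 0.3, 0.2]
finger_gap: 1.002
```

```bash
python3 -c "
from h import *
go([.557,.1073,.093],-3.2)"
```

```text
t 2.28 pos [0.5589 0.1094 0.154 ] F [0.02 0.28 0.24] gap 1.002
dp [ 0.0032 -0.0038  0.1017] rot [0.0005 0.0008 0.0018] mm [ 1.9 -2.3 61. ] deg [0.08 0.14 0.33]
```

Request:
carry_out:
  gripper: [1, 1, 1, 1, 1]
  dp:
    - [0.002, -0.004, 0.03]
    - [0.002, -0.004, 0.06]
    - [0.002, -0.004, 0.085]
    - [0.002, -0.004, 0.1]
    - [0.002, -0.004, 0.1]
  rot:
    - [0, 0, 0.001]
    - [0, 0, 0.001]
    - [0, 0, 0.001]
    - [0, 0, 0.001]
    - [0, 0, 0.001]

```text
clock: 2.7
ee_pos: [0.5552, 0.1064, 0.0909]
ee_rot: [-0.084, -3.137, 0.001]
contact_force: [-0.4, 0.1, 0.5]
finger_gap: 0.999
```

```bash
python3 -c "
from h import *
go([.557,.1073,.093],-3.2)"
```

```text
t 2.7 pos [0.5552 0.1064 0.0909] F [-0.37  0.13  0.49] gap 0.999
dp [-0.0029  0.0017 -0.0035] rot [-0.0003 -0.001   0.0008] mm [-1.7  1.  -2.1] deg [-0.05 -0.18  0.14]
```

Request:
carry_out:
  gripper: [1, 1, 1, 1, 1]
  dp:
    - [0, 0.001, -0.003]
    - [0, 0.001, -0.003]
    - [0, 0.001, -0.003]
    - [0, 0.001, -0.003]
    - [0, 0.001, -0.003]
  rot:
    - [0, 0, 0]
    - [0, 0, 0]
    - [0, 0, 0]
    - [0, 0, 0]
    - [0, 0, 0]

```text
clock: 3.12
ee_pos: [0.5572, 0.107, 0.0949]
ee_rot: [0.085, 3.139, 0.001]
contact_force: [-0.6, 0.6, 0.1]
finger_gap: 0.999
```

Run:
```python
from h import *
go([.557,.1073,.093],-3.2)
c=ctrl.calibration("wrist"); im=ctrl.snapshot("wrist"); cv2.imwrite("pics/w2.png",im[:,:,::-1]); np.save("w2c.npy",c,allow_pickle=True)
go([.557,.1073,.093],-3.2)
print(R.from_rotvec(ctrl.read_state()["ee_rot"]).as_matrix()[:,0].round(4))
```

```text
t 3.12 pos [0.5572 0.107  0.0949] F [-0.56  0.56  0.1 ] gap 0.999
dp [0.0004 0.0004 0.0032] rot [0.0002 0.0004 0.0006] mm [0.3 0.3 1.9] deg [0.04 0.08 0.11]
t 3.17 pos [0.5571 0.107  0.0947] F [-0.46  0.11 -0.16] gap 0.999
dp [0.0001 0.0005 0.0028] rot [0.0001 0.0003 0.0006] mm [0.1 0.3 1.7] deg [0.03 0.06 0.11]
[-0.9985  0.0539 -0.001 ]
```

View pics/w2.png

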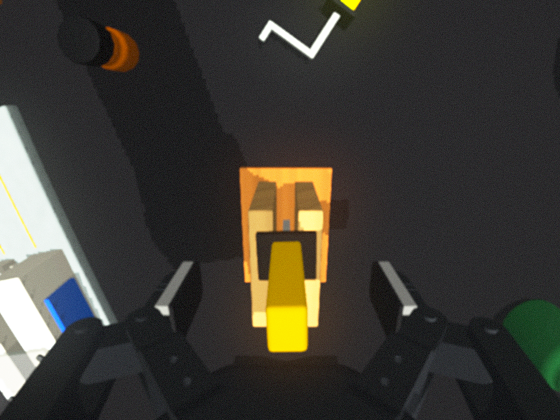

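The handle (top face at about (287,328)) sits centred between the fingers at (180,290) and (392,290), and it's aligned. I'll close now.

Request:
carry_out:
  gripper: [0.5, 0, 0, 0, 0]
  dp:
    - [0, 0, 0.002]
    - [0, 0, 0.002]
    - [0, 0, 0.002]
    - [0, 0, 0.002]
    - [0, 0, 0.002]
  rot:
    - [0, 0, 0]
    - [0, 0, 0]
    - [0, 0, 0]
    - [0, 0, 0]
    - [0, 0, 0]
  force: 95

```text
clock: 3.58
ee_pos: [0.5566, 0.1069, 0.0928]
ee_rot: [-0.085, -3.14, 0.0]
contact_force: [0.1, 0.3, -0.2]
finger_gap: 0.295
```

Request:
carry_out:
  gripper: [0, 0, 0, 0, 0]
  dp:
    - [0, 0, 0]
    - [0, 0, 0]
    - [0, 0, 0]
    - [0, 0, 0]
    - [0, 0, 0]
  rot:
    - [0, 0, 0]
    - [0, 0, 0]
    - [0, 0, 0]
    - [0, 0, 0]
    - [0, 0, 0]

```text
clock: 4.0
ee_pos: [0.5568, 0.1069, 0.093]
ee_rot: [0.085, 3.14, 0.0]
contact_force: [-0.6, 0.0, 0.8]
finger_gap: 0.173
```

Run:
```python
from h import *
go([.557,.1073,.093],-3.2)
print(R.from_rotvec(ctrl.read_state()["ee_rot"]).as_matrix()[:,0].round(4))
```

```text
t 4.0 pos [0.5568 0.1069 0.093 ] F [-0.6   0.02  0.83] gap 0.173
dp [-0.0003  0.0008 -0.0001] rot [0.     0.0001 0.0006] mm [-0.2  0.5 -0. ] deg [0.   0.02 0.11]
[-9.985e-01  5.390e-02 -3.000e-04]
```

Request:
carry_out:
  gripper: [0, 0, 0, 0, 0]
  dp:
    - [0, 0, -0.02]
    - [0, 0, -0.06]
    - [0, 0, -0.11]
    - [0, 0, -0.16]
    - [0, 0, -0.18]
  rot:
    - [0, 0, 0]
    - [0, 0, 0]
    - [0, 0, 0]
    - [0, 0, 0]
    - [0, 0, 0]

```text
clock: 4.42
ee_pos: [0.5591, 0.1071, 0.2058]
ee_rot: [0.085, 3.134, 0.004]
contact_force: [0.8, 0.7, 0.9]
finger_gap: 0.176
```

Request:
carry_out:
  gripper: [0, 0, 0, 0, 0]
  dp:
    - [0, 0, 0]
    - [0, 0, 0]
    - [0, 0, 0]
    - [0, 0, 0]
    - [0, 0, 0]
  rot:
    - [0, 0, 0]
    - [0, 0, 0]
    - [0, 0, 0]
    - [0, 0, 0]
    - [0, 0, 0]

```text
clock: 4.83
ee_pos: [0.5552, 0.1066, 0.1987]
ee_rot: [-0.084, -3.137, 0.002]
contact_force: [0.3, 0.3, -1.6]
finger_gap: 0.175
```

Run:
```python
from h import *
s=ctrl.read_state(); print(s["ee_pos"],s["contact_force"],s["finger_gap"])
for n in ("scene","top","wrist"): cv2.imwrite(f"pics/{n}3.png",ctrl.snapshot(n)[:,:,::-1])
crop("pics/scene3.png","pics/a.png",285,150,80,100,5);crop("pics/top3.png","pics/b.png",210,165,80,100,5)
cv2.imwrite("pics/D.png",np.hstack([cv2.imread("pics/a.png"),cv2.imread("pics/b.png")]))
```

```text
[0.55518425 0.1065839  0.19873393] [ 0.2832113   0.2979647  -1.59611707] 0.17519310015535353
```

View pics/D.png

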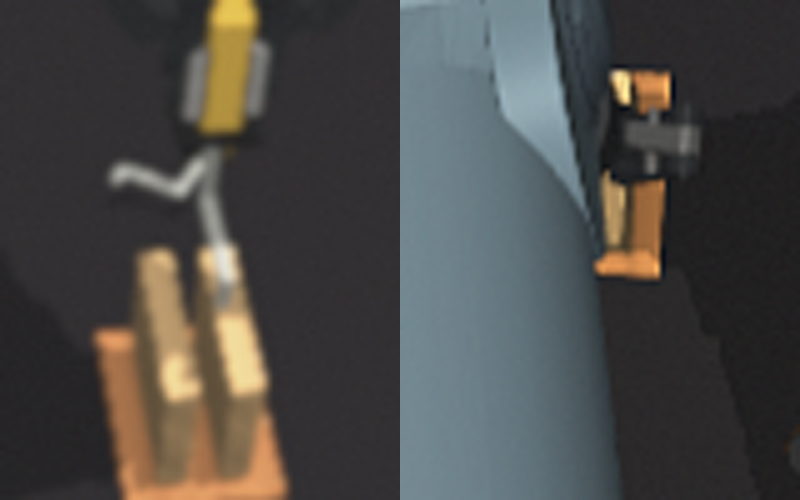

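View pics/wrist3.png

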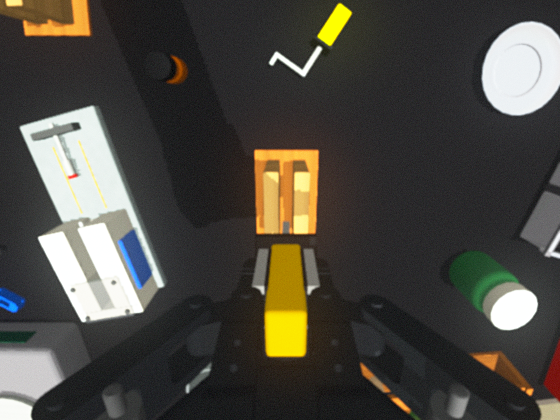

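The pick is held clear of the stand, and its hook shows white below the flange in the scene view. Next I'll move over the photometer for a close wrist view of the slot and the block.

```bash
python3 -c "
from h import *
print(plane('top',[(282,122),(340,195)],[0,.02]))
go([.60,-.10,.205],9)
go([.68,-.10,.205],9)"
```

```text
[[ 0.76611006  0.02154635  0.        ]
 [ 0.57709788 -0.11819881  0.02      ]]
t 4.98 pos [0.556  0.1067 0.1997] F [-0.36  0.77 -1.08] gap 0.174
dp [-0.0918 -0.3401 -0.0087] rot [-0.0002 -0.0007 -0.0672] mm [ -55.1 -204.    -5.2] deg [ -0.04  -0.12 -12.09]
t 4.98 pos [0.556  0.1067 0.1997] F [-0.36  0.77 -1.08] gap 0.174
dp [-0.2249 -0.3329 -0.0089] rot [-0.0002 -0.0007 -0.0672] mm [-134.9 -199.7   -5.4] deg [ -0.04  -0.12 -12.09]
```

Request:
carry_out:
  gripper: [0, 0, 0, 0, 0]
  dp:
    - [-0.01, -0.05, -0.008]
    - [-0.02, -0.11, -0.008]
    - [-0.05, -0.18, -0.008]
    - [-0.08, -0.25, -0.008]
    - [-0.12, -0.3, -0.008]
  rot:
    - [0, 0, -0.015]
    - [0, 0, -0.03]
    - [0, 0, -0.045]
    - [0, 0, -0.06]
    - [0, 0, -0.067]

```text
clock: 5.4
ee_pos: [0.6152, -0.0757, 0.2054]
ee_rot: [0.247, -3.13, -0.0]
contact_force: [0.3, 0.3, -0.8]
finger_gap: 0.174
```

```bash
python3 -c "
from h import *
go([.68,-.10,.205],9)"
```

```text
t 5.4 pos [ 0.6152 -0.0757  0.2054] F [ 0.33  0.33 -0.81] gap 0.174
dp [-0.1004 -0.0569  0.0005] rot [ 0.0001 -0.0006  0.0001] mm [-60.2 -34.1   0.3] deg [ 0.01 -0.11  0.02]
```

Request:
carry_out:
  gripper: [0, 0, 0, 0, 0]
  dp:
    - [-0.05, -0.02, 0]
    - [-0.1, -0.04, 0]
    - [-0.1, -0.04, 0]
    - [-0.1, -0.04, 0]
    - [-0.1, -0.04, 0]
  rot:
    - [0, 0, 0]
    - [0, 0, 0]
    - [0, 0, 0]
    - [0, 0, 0]
    - [0, 0, 0]

```text
clock: 5.82
ee_pos: [0.6786, -0.0868, 0.2046]
ee_rot: [0.246, -3.13, -0.0]
contact_force: [1.0, -0.3, -1.0]
finger_gap: 0.18
```

Request:
carry_out:
  gripper: [0, 0, 0, 0, 0]
  dp:
    - [0, 0, 0]
    - [0, 0, 0]
    - [0, 0, 0]
    - [0, 0, 0]
    - [0, 0, 0]
  rot:
    - [0, 0, 0]
    - [0, 0, 0]
    - [0, 0, 0]
    - [0, 0, 0]
    - [0, 0, 0]

```text
clock: 6.23
ee_pos: [0.6791, -0.0869, 0.2061]
ee_rot: [-0.246, 3.132, 0.0]
contact_force: [-0.3, -0.1, -0.7]
finger_gap: 0.175
```

Run:
```python
from h import *
go([.68,-.10,.205],9)
c=ctrl.calibration("wrist"); im=ctrl.snapshot("wrist"); cv2.imwrite("pics/w4.png",im[:,:,::-1]); np.save("w4c.npy",c,allow_pickle=True)
go([.68,-.10,.205],9)
```

```text
t 6.23 pos [ 0.6791 -0.0869  0.2061] F [-0.3  -0.11 -0.67] gap 0.175
dp [ 0.0019 -0.0217  0.0018] rot [ 0.0001  0.0001 -0.0001] mm [  1.2 -13.    1.1] deg [ 0.01  0.03 -0.01]
t 6.28 pos [ 0.6792 -0.087   0.2061] F [-0.49  0.46 -1.05] gap 0.172
dp [ 0.0021 -0.0215  0.0017] rot [ 0.      0.0001 -0.0001] mm [  1.2 -12.9   1. ] deg [ 0.01  0.02 -0.01]
```

View pics/w4.png

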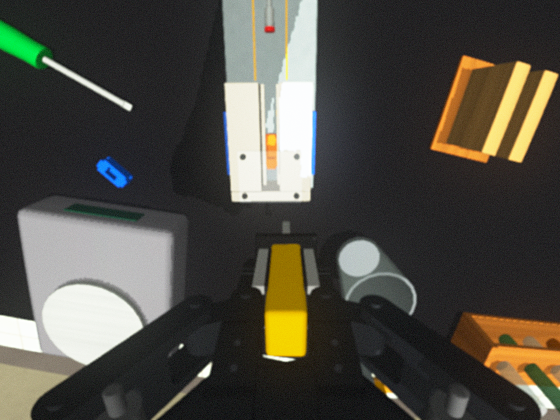

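Run:
```python
from h import *
crop("pics/w4.png","pics/E1.png",215,70,110,140,4.2)
```

```text
(no output)
```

View pics/E1.png

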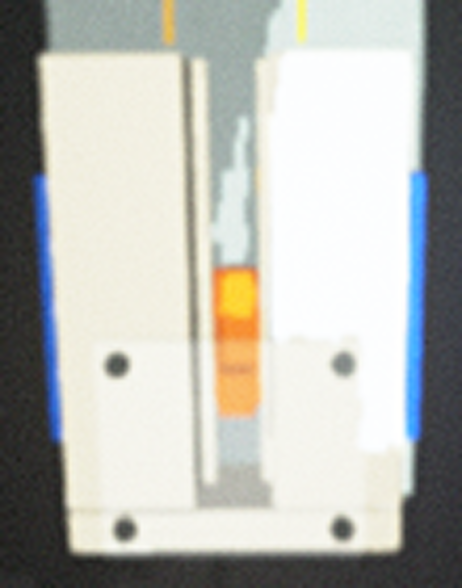

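Run:
```python
from h import *
c=np.load("w4c.npy",allow_pickle=True).item()
f=lambda x,y:((x-1.6)/4.2+215,(y-1.6)/4.2+70)
def p(l,pts,z): 
    P=plane("wrist",[f(*q) for q in pts],z,c); print(l,P[:,:2].round(4).tolist()); return P
w=p("wallouter mouthL,R, endL,R",[(40,55),(410,50),(70,552),(402,552)],.058)
g=p("inner wall top mouthL,R endL,R",[(183,58),(273,58),(197,505),(272,505)],.058)
l=p("lip mouth L,R end",[(208,62),(257,62),(214,480),(262,480)],.0315)
b=p("block frontL,R rearL,R",[(214,268),(258,268),(216,415),(258,415)],.026)
k=p("pocket edges",[(237,317),(237,369)],.026)
s=p("guard front edge L R",[(95,342),(358,338)],.062)
for a in (w,g,l,b):
    m1=(a[0]+a[1])/2; m2=(a[2]+a[3])/2; d=m2-m1; print(m1.round(4),m2.round(4),"yaw",np.degrees(np.arctan2(d[1],d[0])).round(2),"len",np.linalg.norm(d).round(4),"w",np.linalg.norm(a[0]-a[1]).round(4),np.linalg.norm(a[2]-a[3]).round(4))
im=cv2.imread("pics/w4.png");
```

```text
wallouter mouthL,R, endL,R [[0.5886, -0.1559], [0.5756, -0.0796], [0.6966, -0.1385], [0.6844, -0.0613]]
inner wall top mouthL,R endL,R [[0.5846, -0.1262], [0.5817, -0.1076], [0.6806, -0.1104], [0.6778, -0.0932]]
lip mouth L,R end [[0.5834, -0.1229], [0.5816, -0.1118], [0.6812, -0.108], [0.6793, -0.096]]
block frontL,R rearL,R [[0.6298, -0.1154], [0.6281, -0.1048], [0.6658, -0.11], [0.6642, -0.0995]]
pocket edges [[0.6407, -0.1082], [0.6534, -0.1064]]
guard front edge L R [[0.6459, -0.1373], [0.6361, -0.0804]]
[ 0.5821 -0.1178  0.058 ] [ 0.6905 -0.0999  0.058 ] yaw 9.38 len 0.1099 w 0.0774 0.0782
[ 0.5832 -0.1169  0.058 ] [ 0.6792 -0.1018  0.058 ] yaw 8.95 len 0.0972 w 0.0188 0.0174
[ 0.5825 -0.1174  0.0315] [ 0.6803 -0.102   0.0315] yaw 8.93 len 0.099 w 0.0112 0.0121
[ 0.6289 -0.1101  0.026 ] [ 0.665  -0.1047  0.026 ] yaw 8.55 len 0.0365 w 0.0107 0.0106
```

Run:
```python
from h import *
go([.5822,-.1174,.17],9)
c=np.load("w4c.npy",allow_pickle=True).item()
crop("pics/w4.png","pics/E2.png",240,220,95,150,4)
```

```text
t 6.28 pos [ 0.6792 -0.087   0.2061] F [-0.49  0.46 -1.05] gap 0.172
dp [ 0.1676 -0.0247  0.06  ] rot [ 0.      0.0001 -0.0001] mm [100.6 -14.8  36. ] deg [ 0.01  0.02 -0.01]
```

View pics/E2.png

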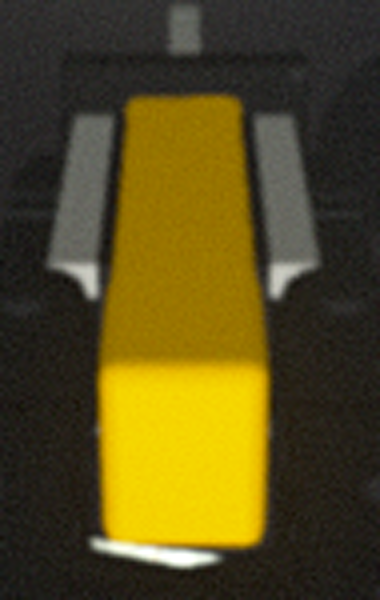

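Run:
```python
from h import *
c=np.load("w4c.npy",allow_pickle=True).item()
f=lambda x,y:((x-1.5)/4+240,(y-1.5)/4+220)
t=np.array([.6791,-.0869,.2061]); Rc=Rt(9.0)
P=plane("wrist",[f(103,365),f(266,365),f(262,546),f(105,546)],.2061+.042,c)
print(Rc.inv().apply(P-t).round(4), Rc.inv().apply(P.mean(0)-t))
P=plane("wrist",[f(126,97),f(243,97)],.2061-.016,c); print(Rc.inv().apply(P-t).round(4))
P=plane("wrist",[f(65,55),f(305,55)],.2061-.021,c); print(Rc.inv().apply(P-t).round(4))
```

```text
[[ 0.0113 -0.0075 -0.042 ]
 [ 0.0113  0.0072 -0.042 ]
 [-0.0102  0.0074 -0.042 ]
 [-0.0102 -0.0079 -0.042 ]] [ 0.0005749  -0.00018127 -0.042     ]
[[ 0.0095 -0.008   0.016 ]
 [ 0.0095  0.008   0.016 ]]
[[ 0.0135 -0.0167  0.021 ]
 [ 0.0135  0.0168  0.021 ]]
```

Request:
carry_out:
  gripper: [0, 0, 0, 0, 0]
  dp:
    - [0.04, -0.006, 0]
    - [0.09, -0.012, 0.02]
    - [0.13, -0.02, 0.04]
    - [0.16, -0.024, 0.06]
    - [0.167, -0.0245, 0.06]
  rot:
    - [0, 0, 0]
    - [0, 0, 0]
    - [0, 0, 0]
    - [0, 0, 0]
    - [0, 0, 0]

```text
clock: 6.7
ee_pos: [0.5769, -0.1193, 0.167]
ee_rot: [0.239, -3.124, -0.002]
contact_force: [-0.0, -0.1, -1.3]
finger_gap: 0.178
```

Request:
carry_out:
  gripper: [0, 0, 0, 0, 0]
  dp:
    - [0, 0, 0]
    - [0, 0, 0]
    - [0, 0, 0]
    - [0, 0, 0]
    - [0, 0, 0]
  rot:
    - [0, 0, 0]
    - [0, 0, 0]
    - [0, 0, 0]
    - [0, 0, 0]
    - [0, 0, 0]

```text
clock: 7.12
ee_pos: [0.5844, -0.1167, 0.1704]
ee_rot: [-0.248, 3.13, -0.001]
contact_force: [0.1, 0.7, -1.4]
finger_gap: 0.171
```

Run:
```python
from h import *
go([.5822,-.1174,.114],9)
for n in ("scene",): cv2.imwrite(f"pics/{n}5.png",ctrl.snapshot(n)[:,:,::-1])
crop("pics/scene5.png","pics/F.png",180,170,100,130,4.5)
go([.5822,-.1174,.114],9)
```

```text
t 7.12 pos [ 0.5844 -0.1167  0.1704] F [ 0.14  0.7  -1.37] gap 0.171
dp [ 0.004  -0.0005  0.094 ] rot [-0.0002  0.0006  0.0004] mm [ 2.4 -0.3 56.4] deg [-0.03  0.11  0.06]
t 7.17 pos [ 0.584  -0.1169  0.1702] F [ 0.26 -0.13 -0.86] gap 0.175
dp [ 0.0032 -0.0004  0.0936] rot [-0.0001  0.0004  0.0002] mm [ 1.9 -0.2 56.2] deg [-0.03  0.07  0.04]
```

View pics/F.png

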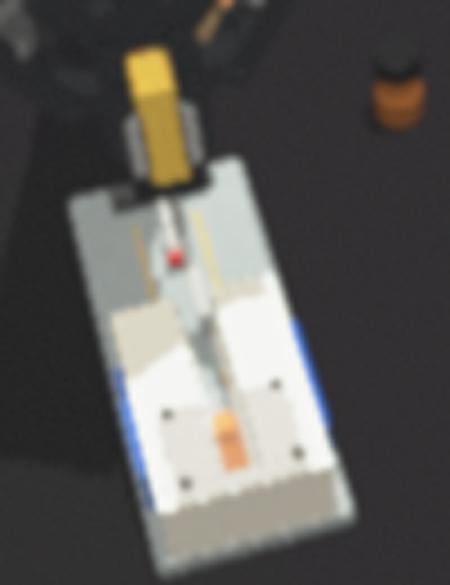

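Run:
```python
from h import *
t=np.array([.5844,-.1167,.1704]); Rc=Rt(9.0)
P=[t+Rc.apply(v) for v in ([-.0455,0,.08],[-.0455,0,.067],[0,0,.067],[0,0,.021],[0,0,-.042],[-.0455-.0025,0,.08])]
q=proj("scene",P); print(((q-[180,170])*4.5).round(0))
crop("pics/scene5.png","pics/F2.png",205,195,50,80,9)
print(((q-[205,195])*9).round(0))
```

```text
[[205. 330.]
 [201. 313.]
 [179. 234.]
 [166. 168.]
 [146.  67.]
 [206. 334.]]
[[184. 435.]
 [178. 400.]
 [133. 243.]
 [107. 111.]
 [ 68. -90.]
 [187. 444.]]
```

View pics/F2.png

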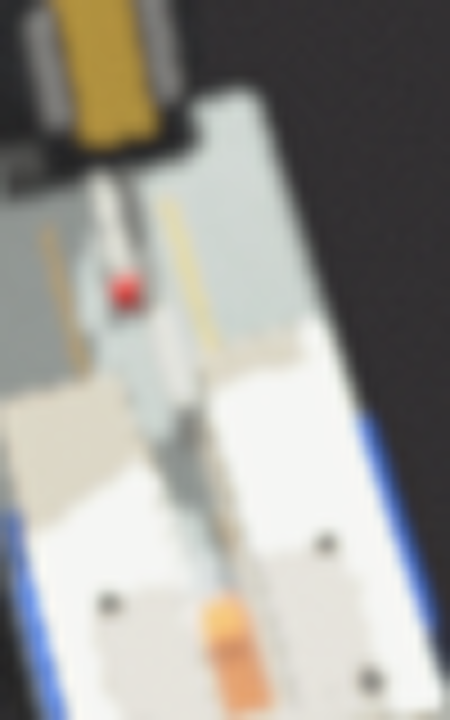

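The scene view shows the hook arm running from (150,300) to (185,410) in the crop, over the slot. The tip's predicted position is (184,435), so it agrees. I'll lower the tip into the open part of the slot.

Request:
carry_out:
  gripper: [0, 0, 0, 0, 0]
  dp:
    - [0.003, 0, 0.02]
    - [0.003, 0, 0.04]
    - [0.003, 0, 0.06]
    - [0.003, 0, 0.075]
    - [0.003, 0, 0.075]
  rot:
    - [0, 0, 0]
    - [0, 0, 0]
    - [0, 0, 0]
    - [0, 0, 0]
    - [0, 0, 0]

```text
clock: 7.58
ee_pos: [0.5781, -0.1171, 0.1209]
ee_rot: [0.245, -3.125, -0.002]
contact_force: [-1.1, -0.2, -1.2]
finger_gap: 0.173
```

Run:
```python
from h import *
go([.5822,-.1174,.114],9)
cv2.imwrite(f"pics/scene6.png",ctrl.snapshot("scene")[:,:,::-1])
crop("pics/scene6.png","pics/F3.png",205,195,50,80,7)
go([.5822,-.1174,.114],9)
```

```text
t 7.58 pos [ 0.5781 -0.1171  0.1209] F [-1.06 -0.23 -1.23] gap 0.173
dp [-0.0067 -0.0016  0.0115] rot [ 0.0005 -0.0021 -0.0001] mm [-4.  -0.9  6.9] deg [ 0.09 -0.38 -0.02]
t 7.63 pos [ 0.5791 -0.1174  0.1222] F [ 0.88 -0.16 -1.6 ] gap 0.176
dp [-0.0052 -0.0008  0.0137] rot [ 0.0003 -0.0015 -0.0002] mm [-3.1 -0.5  8.2] deg [ 0.06 -0.27 -0.03]
```

View pics/F3.png

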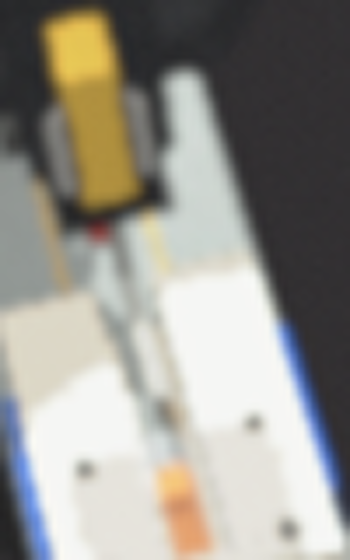

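Request:
carry_out:
  gripper: [0, 0, 0, 0, 0]
  dp:
    - [0, 0, 0.003]
    - [0, 0, 0.007]
    - [0, 0, 0.011]
    - [0, 0, 0.013]
    - [0, 0, 0.013]
  rot:
    - [0, 0, 0]
    - [0, 0, 0]
    - [0, 0, 0]
    - [0, 0, 0]
    - [0, 0, 0]

```text
clock: 8.05
ee_pos: [0.5809, -0.1176, 0.1168]
ee_rot: [0.246, -3.132, -0.0]
contact_force: [0.2, 0.8, -0.4]
finger_gap: 0.178
```

Request:
carry_out:
  gripper: [0, 0, 0, 0, 0]
  dp:
    - [0, 0, 0]
    - [0, 0, 0]
    - [0, 0, 0]
    - [0, 0, 0]
    - [0, 0, 0]
  rot:
    - [0, 0, 0]
    - [0, 0, 0]
    - [0, 0, 0]
    - [0, 0, 0]
    - [0, 0, 0]

```text
clock: 8.47
ee_pos: [0.581, -0.1177, 0.117]
ee_rot: [-0.246, 3.132, -0.0]
contact_force: [0.4, 0.0, -0.1]
finger_gap: 0.175
```

Run:
```python
from h import *
go([.5822,-.1174,.114],9)
go([.6021,-.1143,.114],9)
```

```text
t 8.47 pos [ 0.581  -0.1177  0.117 ] F [ 0.44  0.05 -0.09] gap 0.175
dp [-0.002   0.0001  0.005 ] rot [-0.      0.0001 -0.0001] mm [-1.2  0.1  3. ] deg [-0.    0.01 -0.02]
t 8.47 pos [ 0.581  -0.1177  0.117 ] F [ 0.44  0.05 -0.09] gap 0.175
dp [-0.0356  0.0001  0.005 ] rot [-0.      0.0001 -0.0001] mm [-21.4   0.    3. ] deg [-0.    0.01 -0.02]
```

Request:
carry_out:
  gripper: [0, 0, 0, 0, 0]
  dp:
    - [-0.004, 0, 0.004]
    - [-0.011, 0, 0.004]
    - [-0.019, 0, 0.004]
    - [-0.027, 0, 0.004]
    - [-0.033, 0, 0.004]
  rot:
    - [0, 0, 0]
    - [0, 0, 0]
    - [0, 0, 0]
    - [0, 0, 0]
    - [0, 0, 0]

```text
clock: 8.88
ee_pos: [0.6015, -0.1142, 0.1146]
ee_rot: [-0.247, 3.131, -0.0]
contact_force: [-0.2, 0.9, -0.8]
finger_gap: 0.177
```

Request:
carry_out:
  gripper: [0, 0, 0, 0, 0]
  dp:
    - [-0.001, 0, 0]
    - [-0.002, 0, 0]
    - [-0.002, 0, 0]
    - [-0.002, 0, 0]
    - [-0.002, 0, 0]
  rot:
    - [0, 0, 0]
    - [0, 0, 0]
    - [0, 0, 0]
    - [0, 0, 0]
    - [0, 0, 0]

```text
clock: 9.3
ee_pos: [0.6014, -0.1145, 0.1144]
ee_rot: [0.245, -3.132, -0.0]
contact_force: [0.7, -0.8, -0.3]
finger_gap: 0.175
```

Run:
```python
from h import *
go([.6021,-.1143,.114],9)
c=ctrl.calibration("wrist"); cv2.imwrite(f"pics/w7.png",ctrl.snapshot("wrist")[:,:,::-1]); np.save("w7c.npy",c,allow_pickle=True)
cv2.imwrite(f"pics/scene7.png",ctrl.snapshot("scene")[:,:,::-1])
crop("pics/scene7.png","pics/F4.png",205,215,60,75,8)
go([.6021,-.1143,.099],9)
t=ctrl.read_state()["ee_pos"]; Rc=Rt(9.0)
P=[t+Rc.apply(v) for v in ([-.0455,0,.08],[-.0455,0,.067],[-.0455,0,.062],[0,0,.067])]
print(((proj("scene",P)-[205,215])*8).round(0))
```

```text
t 9.3 pos [ 0.6014 -0.1145  0.1144] F [ 0.68 -0.8  -0.32] gap 0.175
dp [-0.0012  0.0002  0.0007] rot [ 0.     -0.0001 -0.0002] mm [-0.7  0.1  0.4] deg [ 0.   -0.02 -0.04]
t 9.4 pos [ 0.6014 -0.1145  0.1145] F [ 0.11 -0.47 -1.46] gap 0.171
dp [-0.0011  0.0001  0.0258] rot [ 0.     -0.0001 -0.0002] mm [-0.7  0.1 15.5] deg [ 0.   -0.01 -0.04]
[[201. 404.]
 [196. 377.]
 [194. 366.]
 [157. 237.]]
```

View pics/F4.png

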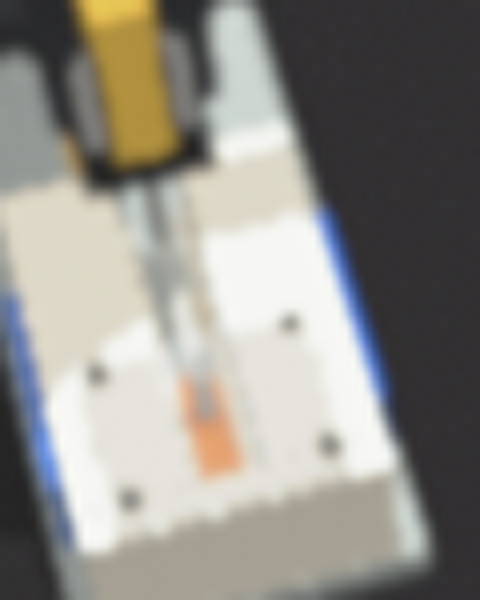

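View pics/w7.png

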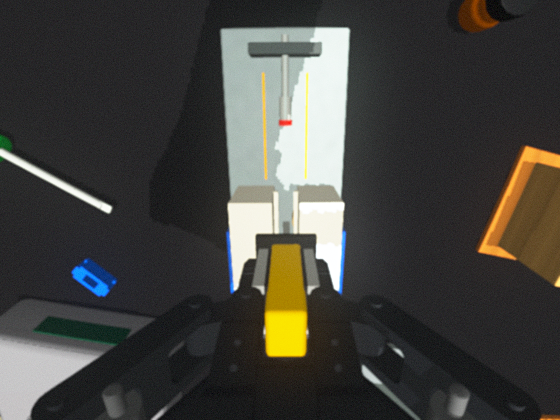

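Run:
```python
from h import *
u=np.array([np.cos(np.radians(9)),np.sin(np.radians(9)),0]); v=np.array([-u[1],u[0],0]); C=np.array([.6470,-.1072,0])
z=np.array([0,0,1])
P=[C+.026*z+.018*u+s*.006*v for s in(-1,1)]+[C+.026*z-.018*u+s*.006*v for s in(-1,1)]+[C+.026*z, C+.026*z+.007*u, C+.026*z-.007*u]
print(((proj("scene",P)-[205,215])*8).round(0))
im=cv2.imread("pics/scene0.png"); cv2.imwrite("pics/G.png",cv2.resize(im[215:290,205:265],None,fx=8,fy=8,interpolation=cv2.INTER_CUBIC))
c=np.load("w7c.npy",allow_pickle=True).item()
hs=cv2.cvtColor(cv2.imread("pics/w7.png"),cv2.COLOR_BGR2HSV); m=((hs[...,0]<6)|(hs[...,0]>172))&(hs[...,1]>130)&(hs[...,2]>100); m[:100]=0;m[140:]=0
ys,xs=np.nonzero(m); print(xs.min(),xs.max(),ys.min(),ys.max())
P=plane("wrist",[(xs.mean(),ys.max()+.5),(xs.mean(),ys.mean())],[.0215,.0215],c); O=np.array([.5876,-.1165,0]); print(P,(P-O)@np.c_[u,v])
```

```text
[[199. 487.]
 [244. 475.]
 [167. 373.]
 [212. 361.]
 [205. 423.]
 [212. 446.]
 [199. 402.]]
279 291 120 125
[[ 0.53514327 -0.12579702  0.0215    ]
 [ 0.53291414 -0.1261472   0.0215    ]] [[-0.05326527 -0.00097652]
 [-0.05552174 -0.00097367]]
```

View pics/G.png

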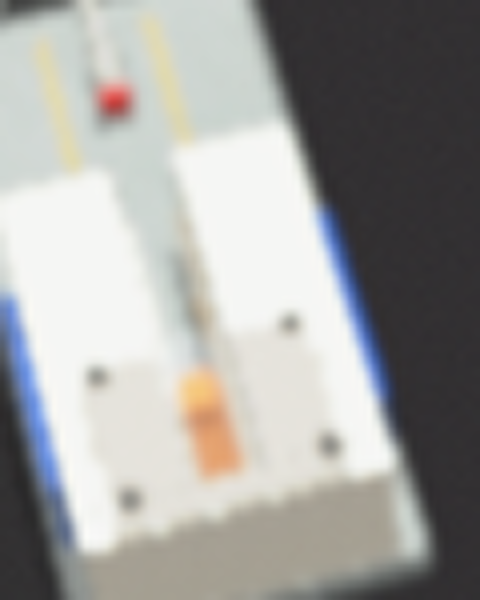

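Request:
carry_out:
  gripper: [0, 0, 0, 0, 0]
  dp:
    - [-0.0005, 0, 0.003]
    - [-0.0005, 0, 0.007]
    - [-0.0005, 0, 0.011]
    - [-0.0005, 0, 0.015]
    - [-0.0005, 0, 0.018]
  rot:
    - [0, 0, 0]
    - [0, 0, 0]
    - [0, 0, 0]
    - [0, 0, 0]
    - [0, 0, 0]

```text
clock: 9.82
ee_pos: [0.6017, -0.1143, 0.1031]
ee_rot: [0.246, -3.131, -0.0]
contact_force: [0.5, 0.1, -1.0]
finger_gap: 0.175
```

Run:
```python
from h import *
go([.6021,-.1143,.098],9)
```

```text
t 9.82 pos [ 0.6017 -0.1143  0.1031] F [ 0.5   0.1  -1.01] gap 0.175
dp [-0.0007 -0.0002  0.0085] rot [ 0.0001 -0.0002 -0.0001] mm [-0.4 -0.1  5.1] deg [ 0.01 -0.04 -0.03]
```

Request:
carry_out:
  gripper: [0, 0, 0, 0, 0]
  dp:
    - [0, 0, 0.002]
    - [0, 0, 0.004]
    - [0, 0, 0.006]
    - [0, 0, 0.008]
    - [0, 0, 0.008]
  rot:
    - [0, 0, 0]
    - [0, 0, 0]
    - [0, 0, 0]
    - [0, 0, 0]
    - [0, 0, 0]

```text
clock: 10.23
ee_pos: [0.6018, -0.1143, 0.0986]
ee_rot: [0.246, -3.132, -0.0]
contact_force: [-0.3, -0.9, -0.8]
finger_gap: 0.172
```

Request:
carry_out:
  gripper: [0, 0, 0, 0, 0]
  dp:
    - [0, 0, 0]
    - [0, 0, 0]
    - [0, 0, 0]
    - [0, 0, 0]
    - [0, 0, 0]
  rot:
    - [0, 0, 0]
    - [0, 0, 0]
    - [0, 0, 0]
    - [0, 0, 0]
    - [0, 0, 0]

```text
clock: 10.65
ee_pos: [0.602, -0.1143, 0.0989]
ee_rot: [-0.246, 3.132, 0.0]
contact_force: [-0.7, -0.5, -0.7]
finger_gap: 0.177
```

Run:
```python
from h import *
go([.6021,-.1143,.098],9)
```

```text
t 10.65 pos [ 0.602  -0.1143  0.0989] F [-0.73 -0.48 -0.69] gap 0.177
dp [-0.0002  0.      0.0016] rot [-0.      0.     -0.0001] mm [-0.1  0.   0.9] deg [-0.    0.01 -0.02]
```

Request:
carry_out:
  gripper: [0, 0, 0, 0, 0]
  dp:
    - [0.002, 0, 0.0015]
    - [0.005, 0, 0.0015]
    - [0.009, 0, 0.0015]
    - [0.013, 0, 0.0015]
    - [0.017, 0, 0.0015]
  rot:
    - [0, 0, 0]
    - [0, 0, 0]
    - [0, 0, 0]
    - [0, 0, 0]
    - [0, 0, 0]

```text
clock: 11.07
ee_pos: [0.5916, -0.116, 0.0979]
ee_rot: [0.246, -3.132, 0.0]
contact_force: [0.1, 0.4, -0.8]
finger_gap: 0.176
```

Request:
carry_out:
  gripper: [0, 0, 0, 0, 0]
  dp:
    - [0.003, 0, 0]
    - [0.006, 0, 0]
    - [0.009, 0, 0]
    - [0.012, 0, 0]
    - [0.015, 0, 0]
  rot:
    - [0, 0, 0]
    - [0, 0, 0]
    - [0, 0, 0]
    - [0, 0, 0]
    - [0, 0, 0]

```text
clock: 11.48
ee_pos: [0.5829, -0.1174, 0.098]
ee_rot: [-0.246, 3.132, -0.0]
contact_force: [0.6, -0.2, -1.7]
finger_gap: 0.176
```

```bash
cat >> h.py <<'E'
O=np.array([.5876,-.1165,0]); U=np.array([np.cos(np.radians(9)),np.sin(np.radians(9)),0]); V=np.array([-U[1],U[0],0])
def ph():
    s=ctrl.read_state(); d=s["ee_pos"]-O; f=s["contact_force"]
    print("t %.2f tipx %.1f y %.2f tipz %.1f | Fu %.2f Fv %.2f Fz %.2f"%(s["clock"],(d@U+.0457)*1e3,d@V*1e3,(d[2]-.08)*1e3,f@U,f@V,f[2]), "T",s["torque"].round(2))
E
python3 -c "
from h import *
ph(); cv2.imwrite('pics/scene8.png',ctrl.snapshot('scene')[:,:,::-1]); ph()
crop('pics/scene8.png','pics/F5.png',205,215,60,75,8)"
```

```text
t 11.48 tipx 40.9 y -0.10 tipz 18.0 | Fu 0.59 Fv -0.32 Fz -1.71 T [ 0.01 -0.03  0.02]
t 11.53 tipx 40.5 y -0.18 tipz 18.0 | Fu -0.06 Fv -0.84 Fz -0.90 T [ 0.03 -0.09  0.06]
```

View pics/F5.png

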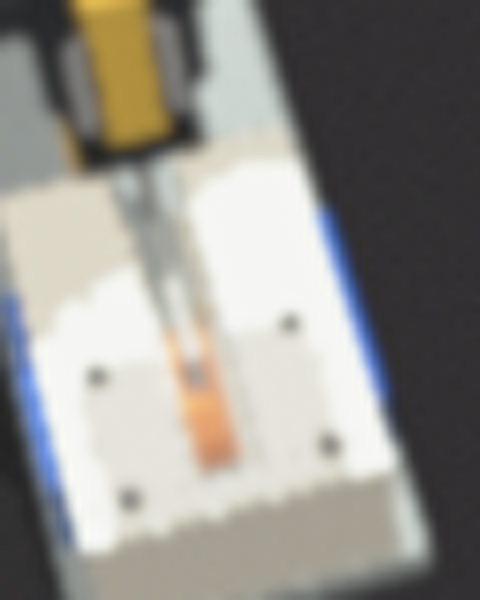

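Request:
carry_out:
  gripper: [0, 0, 0, 0, 0]
  dp:
    - [0.002, 0, 0]
    - [0.004, 0, 0]
    - [0.006, 0, 0]
    - [0.008, 0, 0]
    - [0.01, 0, 0]
  rot:
    - [0, 0, 0]
    - [0, 0, 0]
    - [0, 0, 0]
    - [0, 0, 0]
    - [0, 0, 0]

```text
clock: 11.95
ee_pos: [0.5776, -0.1184, 0.0982]
ee_rot: [-0.246, 3.131, -0.001]
contact_force: [1.0, -0.5, -0.3]
finger_gap: 0.178
```

```bash
python3 -c "
from h import *
ph()"
```

```text
t 11.95 tipx 35.6 y -0.27 tipz 18.2 | Fu 0.91 Fv -0.69 Fz -0.26 T [-0.04 -0.39 -0.06]
```

Request:
carry_out:
  gripper: [0, 0, 0, 0, 0]
  dp:
    - [0.002, 0, 0]
    - [0.004, 0, 0]
    - [0.006, 0, 0]
    - [0.008, 0, 0]
    - [0.01, 0, 0]
  rot:
    - [0, 0, 0]
    - [0, 0, 0]
    - [0, 0, 0]
    - [0, 0, 0]
    - [0, 0, 0]

```text
clock: 12.37
ee_pos: [0.5714, -0.1193, 0.0981]
ee_rot: [-0.246, 3.131, -0.0]
contact_force: [1.4, -0.4, -1.4]
finger_gap: 0.172
```

```bash
python3 -c "
from h import *
ph()"
```

```text
t 12.37 tipx 29.3 y -0.23 tipz 18.1 | Fu 1.32 Fv -0.63 Fz -1.41 T [-0.21 -0.48 -0.02]
```

Request:
carry_out:
  gripper: [0, 0, 0, 0, 0]
  dp:
    - [0.001, 0, 0]
    - [0.002, 0, 0]
    - [0.003, 0, 0]
    - [0.004, 0, 0]
    - [0.005, 0, 0]
  rot:
    - [0, 0, 0]
    - [0, 0, 0]
    - [0, 0, 0]
    - [0, 0, 0]
    - [0, 0, 0]

```text
clock: 12.78
ee_pos: [0.5683, -0.1199, 0.0981]
ee_rot: [-0.246, 3.132, -0.001]
contact_force: [2.2, -0.1, -0.2]
finger_gap: 0.175
```

```bash
python3 -c "
from h import *
ph();cv2.imwrite('pics/scene9.png',ctrl.snapshot('scene')[:,:,::-1]); ph()
crop('pics/scene9.png','pics/F6.png',205,215,60,75,8)"
```

```text
t 12.78 tipx 26.1 y -0.37 tipz 18.1 | Fu 2.11 Fv -0.46 Fz -0.22 T [-0.15 -0.62 -0.02]
t 12.83 tipx 25.9 y -0.34 tipz 18.1 | Fu 1.28 Fv -1.71 Fz 0.06 T [-0.23 -0.64 -0.05]
```

View pics/F6.png

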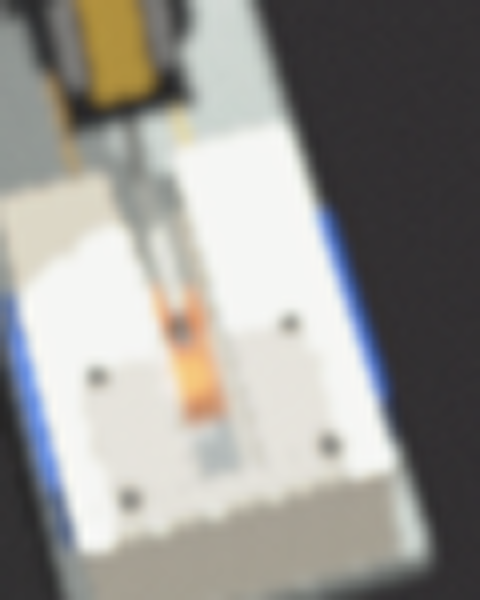

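Request:
carry_out:
  gripper: [0, 0, 0, 0, 0]
  dp:
    - [0.001, 0, 0]
    - [0.002, 0, 0]
    - [0.003, 0, 0]
    - [0.004, 0, 0]
    - [0.005, 0, 0]
  rot:
    - [0, 0, 0]
    - [0, 0, 0]
    - [0, 0, 0]
    - [0, 0, 0]
    - [0, 0, 0]

```text
clock: 13.25
ee_pos: [0.5652, -0.1202, 0.098]
ee_rot: [-0.246, 3.132, -0.0]
contact_force: [2.4, -0.8, -0.3]
finger_gap: 0.174
```

```bash
python3 -c "
from h import *
ph()"
```

```text
t 13.25 tipx 23.0 y -0.14 tipz 18.0 | Fu 2.24 Fv -1.18 Fz -0.30 T [-0.18 -0.74 -0.02]
```

Request:
carry_out:
  gripper: [0, 0, 0, 0, 0]
  dp:
    - [0.001, 0, 0]
    - [0.002, 0, 0]
    - [0.003, 0, 0]
    - [0.004, 0, 0]
    - [0.005, 0, 0]
  rot:
    - [0, 0, 0]
    - [0, 0, 0]
    - [0, 0, 0]
    - [0, 0, 0]
    - [0, 0, 0]

```text
clock: 13.67
ee_pos: [0.5622, -0.1207, 0.098]
ee_rot: [-0.246, 3.132, -0.0]
contact_force: [2.3, -1.3, -0.4]
finger_gap: 0.174
```

```bash
python3 -c "
from h import *
ph()"
```

```text
t 13.67 tipx 20.0 y -0.13 tipz 18.0 | Fu 2.11 Fv -1.66 Fz -0.41 T [-0.19 -0.68 -0.07]
```

Request:
carry_out:
  gripper: [0, 0, 0, 0, 0]
  dp:
    - [0.002, -0.001, 0]
    - [0.004, -0.001, 0]
    - [0.006, -0.001, 0]
    - [0.008, -0.001, 0]
    - [0.01, -0.001, 0]
  rot:
    - [0, 0, 0]
    - [0, 0, 0]
    - [0, 0, 0]
    - [0, 0, 0]
    - [0, 0, 0]

```text
clock: 14.08
ee_pos: [0.5564, -0.1217, 0.098]
ee_rot: [-0.246, 3.132, 0.001]
contact_force: [1.9, 0.8, -0.7]
finger_gap: 0.178
```

```bash
python3 -c "
from h import *
ph();cv2.imwrite('pics/scene10.png',ctrl.snapshot('scene')[:,:,::-1]); ph()
crop('pics/scene10.png','pics/F7.png',205,205,60,75,8)"
```

```text
t 14.08 tipx 14.1 y -0.30 tipz 18.0 | Fu 2.03 Fv 0.44 Fz -0.73 T [ 0.17 -0.74 -0.  ]
t 14.13 tipx 13.8 y -0.30 tipz 18.0 | Fu 1.77 Fv -0.56 Fz 0.07 T [ 0.24 -0.82 -0.05]
```

View pics/F7.png

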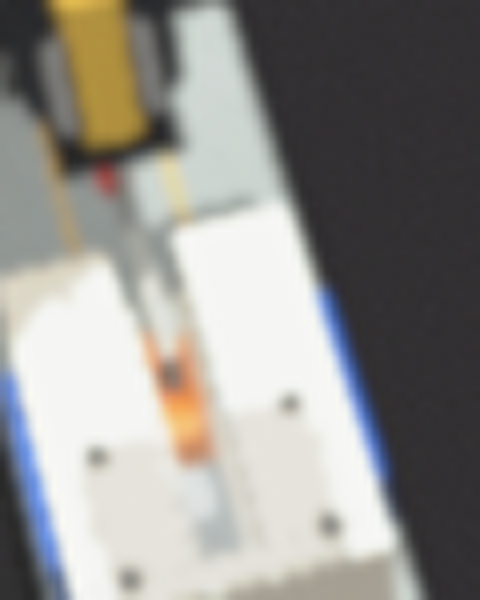

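Request:
carry_out:
  gripper: [0, 0, 0, 0, 0]
  dp:
    - [0.002, 0.0005, 0]
    - [0.004, 0.0005, 0]
    - [0.006, 0.0005, 0]
    - [0.008, 0.0005, 0]
    - [0.01, 0.0005, 0]
  rot:
    - [0, 0, 0]
    - [0, 0, 0]
    - [0, 0, 0]
    - [0, 0, 0]
    - [0, 0, 0]

```text
clock: 14.55
ee_pos: [0.5504, -0.1227, 0.098]
ee_rot: [-0.246, 3.132, 0.0]
contact_force: [1.7, 1.1, -0.1]
finger_gap: 0.175
```

```bash
python3 -c "
from h import *
ph()"
```

```text
t 14.55 tipx 8.0 y -0.27 tipz 18.0 | Fu 1.88 Fv 0.85 Fz -0.10 T [ 0.17 -0.76  0.  ]
```

Request:
carry_out:
  gripper: [0, 0, 0, 0, 0]
  dp:
    - [0.002, 0, 0]
    - [0.004, 0, 0]
    - [0.006, 0, 0]
    - [0.008, 0, 0]
    - [0.01, 0, 0]
  rot:
    - [0, 0, 0]
    - [0, 0, 0]
    - [0, 0, 0]
    - [0, 0, 0]
    - [0, 0, 0]

```text
clock: 14.97
ee_pos: [0.5445, -0.1237, 0.098]
ee_rot: [-0.246, 3.132, 0.0]
contact_force: [3.3, 1.6, 0.3]
finger_gap: 0.176
```

```bash
python3 -c "
from h import *
ph()"
```

```text
t 14.97 tipx 2.0 y -0.34 tipz 18.0 | Fu 3.49 Fv 1.08 Fz 0.25 T [ 0.23 -0.77  0.07]
```

Request:
carry_out:
  gripper: [0, 0, 0, 0, 0]
  dp:
    - [0.002, 0, 0]
    - [0.004, 0, 0]
    - [0.006, 0, 0]
    - [0.008, 0, 0]
    - [0.01, 0, 0]
  rot:
    - [0, 0, 0]
    - [0, 0, 0]
    - [0, 0, 0]
    - [0, 0, 0]
    - [0, 0, 0]

```text
clock: 15.38
ee_pos: [0.5381, -0.1247, 0.0979]
ee_rot: [0.246, -3.131, -0.0]
contact_force: [1.8, -0.0, 0.0]
finger_gap: 0.175
```

```bash
python3 -c "
from h import *
ph()"
```

```text
t 15.38 tipx -4.5 y -0.40 tipz 17.9 | Fu 1.76 Fv -0.32 Fz 0.04 T [ 0.08 -0.46  0.01]
```

Request:
carry_out:
  gripper: [0, 0, 0, 0, 0]
  dp:
    - [0.003, 0.0005, 0]
    - [0.006, 0.0005, 0]
    - [0.009, 0.0005, 0]
    - [0.012, 0.0005, 0]
    - [0.015, 0.0005, 0]
  rot:
    - [0, 0, 0]
    - [0, 0, 0]
    - [0, 0, 0]
    - [0, 0, 0]
    - [0, 0, 0]

```text
clock: 15.8
ee_pos: [0.5284, -0.126, 0.0975]
ee_rot: [0.245, -3.13, -0.0]
contact_force: [0.1, -0.7, -1.8]
finger_gap: 0.173
```

```bash
python3 -c "
from h import *
ph()"
```

```text
t 15.80 tipx -14.2 y -0.14 tipz 17.5 | Fu -0.06 Fv -0.72 Fz -1.77 T [ 0.04 -0.05 -0.04]
```

Request:
carry_out:
  gripper: [0, 0, 0, 0, 0]
  dp:
    - [0.003, 0, 0]
    - [0.006, 0, 0]
    - [0.009, 0, 0]
    - [0.012, 0, 0]
    - [0.015, 0, 0]
  rot:
    - [0, 0, 0]
    - [0, 0, 0]
    - [0, 0, 0]
    - [0, 0, 0]
    - [0, 0, 0]

```text
clock: 16.22
ee_pos: [0.5206, -0.1272, 0.098]
ee_rot: [0.246, -3.132, 0.0]
contact_force: [0.5, -1.1, -0.0]
finger_gap: 0.178
```

```bash
python3 -c "
from h import *
ph();cv2.imwrite('pics/scene11.png',ctrl.snapshot('scene')[:,:,::-1]); ph()
crop('pics/scene11.png','pics/F8.png',195,185,60,75,8)"
```

```text
t 16.22 tipx -22.2 y -0.08 tipz 18.0 | Fu 0.31 Fv -1.19 Fz -0.00 T [ 0.04 -0.05  0.01]
t 16.27 tipx -22.6 y -0.11 tipz 17.9 | Fu -0.15 Fv 0.15 Fz -0.83 T [-0.02 -0.02 -0.02]
```

View pics/F8.png

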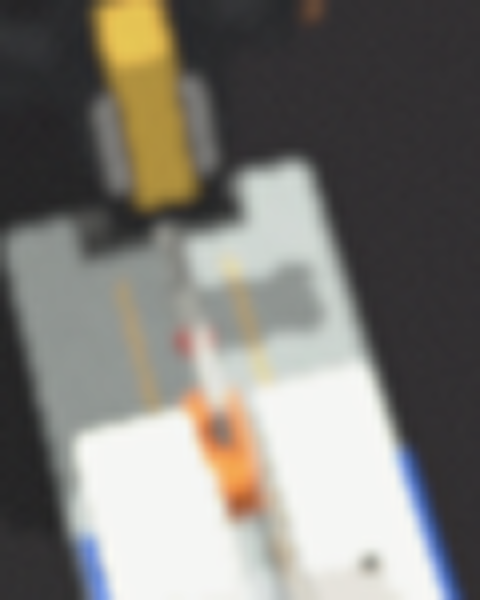

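Request:
carry_out:
  gripper: [0, 0, 0, 0, 0]
  dp:
    - [0.003, 0, 0]
    - [0.006, 0, 0]
    - [0.009, 0, 0]
    - [0.012, 0, 0]
    - [0.015, 0, 0]
  rot:
    - [0, 0, 0]
    - [0, 0, 0]
    - [0, 0, 0]
    - [0, 0, 0]
    - [0, 0, 0]

```text
clock: 16.68
ee_pos: [0.5118, -0.1287, 0.098]
ee_rot: [-0.246, 3.132, -0.0]
contact_force: [0.5, -0.6, -0.1]
finger_gap: 0.173
```

Request:
carry_out:
  gripper: [0, 0, 0, 0, 0]
  dp:
    - [0.002, 0, 0]
    - [0.004, 0, 0]
    - [0.005, 0, 0]
    - [0.006, 0, 0]
    - [0.006, 0, 0]
  rot:
    - [0, 0, 0]
    - [0, 0, 0]
    - [0, 0, 0]
    - [0, 0, 0]
    - [0, 0, 0]

```text
clock: 17.1
ee_pos: [0.5082, -0.1292, 0.098]
ee_rot: [0.246, -3.132, -0.0]
contact_force: [0.9, 0.3, -0.7]
finger_gap: 0.174
```

```bash
cat >> h.py <<'E'
def avg(n=6,name="scene",save=None):
    L=[]
    for i in range(n):
        s=ctrl.read_state(); L.append(np.r_[s["contact_force"]@U,s["contact_force"]@V,s["contact_force"][2],s["torque"]]); im=ctrl.snapshot(name)
    if save: cv2.imwrite(save,im[:,:,::-1])
    print("avg Fu,Fv,Fz,T",np.mean(L,0).round(2)); ph()
E
python3 -c "
from h import *
avg(5,save='pics/scene12.png')
crop('pics/scene12.png','pics/F9.png',195,185,60,75,8)"
```

```text
avg Fu,Fv,Fz,T [-0.07  0.09 -0.6  -0.   -0.02 -0.02]
t 17.35 tipx -34.7 y -0.06 tipz 17.9 | Fu -0.07 Fv -0.39 Fz -0.68 T [-0.01 -0.04 -0.06]
```

View pics/F9.png

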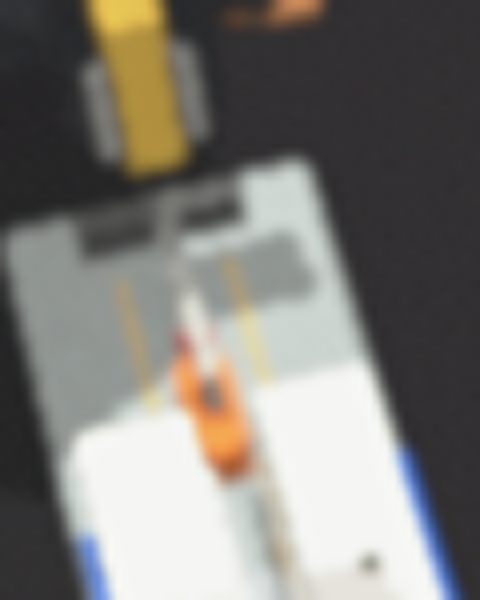

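Request:
carry_out:
  gripper: [0, 0, 0, 0, 0]
  dp:
    - [0.001, 0, 0]
    - [0.002, 0, 0]
    - [0.003, 0, 0]
    - [0.004, 0, 0]
    - [0.005, 0, 0]
  rot:
    - [0, 0, 0]
    - [0, 0, 0]
    - [0, 0, 0]
    - [0, 0, 0]
    - [0, 0, 0]

```text
clock: 17.77
ee_pos: [0.5053, -0.1296, 0.098]
ee_rot: [0.246, -3.132, -0.0]
contact_force: [0.2, -0.7, -0.7]
finger_gap: 0.175
```

```bash
python3 -c "
from h import *
avg(4)"
```

```text
avg Fu,Fv,Fz,T [-0.27 -0.02 -1.06  0.01 -0.06 -0.  ]
t 17.97 tipx -37.7 y -0.11 tipz 18.0 | Fu -0.47 Fv 0.66 Fz -0.71 T [-0.07 -0.04 -0.01]
```

Request:
carry_out:
  gripper: [0, 0, 0, 0, 0]
  dp:
    - [0.0005, 0, 0]
    - [0.001, 0, 0]
    - [0.0015, 0, 0]
    - [0.002, 0, 0]
    - [0.002, 0, 0]
  rot:
    - [0, 0, 0]
    - [0, 0, 0]
    - [0, 0, 0]
    - [0, 0, 0]
    - [0, 0, 0]

```text
clock: 18.38
ee_pos: [0.5042, -0.1298, 0.098]
ee_rot: [-0.246, 3.132, 0.0]
contact_force: [-0.1, 0.4, -1.6]
finger_gap: 0.179
```

```bash
python3 -c "
from h import *
avg(4)"
```

```text
avg Fu,Fv,Fz,T [ 0.29 -0.15 -1.29  0.01 -0.01 -0.03]
t 18.58 tipx -38.8 y -0.07 tipz 18.0 | Fu 0.01 Fv -0.16 Fz -1.34 T [ 0.01 -0.02 -0.01]
```

Request:
carry_out:
  gripper: [0, 0, 0, 0, 0]
  dp:
    - [0.0005, 0, 0]
    - [0.001, 0, 0]
    - [0.0015, 0, 0]
    - [0.002, 0, 0]
    - [0.002, 0, 0]
  rot:
    - [0, 0, 0]
    - [0, 0, 0]
    - [0, 0, 0]
    - [0, 0, 0]
    - [0, 0, 0]

```text
clock: 19.0
ee_pos: [0.5029, -0.13, 0.098]
ee_rot: [0.246, -3.132, -0.0]
contact_force: [-0.0, -1.1, -0.1]
finger_gap: 0.176
```

```bash
python3 -c "
from h import *
avg(4)"
```

```text
avg Fu,Fv,Fz,T [ 0.22 -0.66 -0.51 -0.01 -0.04 -0.01]
t 19.20 tipx -40.0 y -0.09 tipz 18.0 | Fu -0.37 Fv 0.03 Fz -0.65 T [-0.01  0.02 -0.03]
```

Request:
carry_out:
  gripper: [0, 0, 0, 0, 0]
  dp:
    - [0.0005, 0, 0]
    - [0.001, 0, 0]
    - [0.0015, 0, 0]
    - [0.002, 0, 0]
    - [0.002, 0, 0]
  rot:
    - [0, 0, 0]
    - [0, 0, 0]
    - [0, 0, 0]
    - [0, 0, 0]
    - [0, 0, 0]

```text
clock: 19.62
ee_pos: [0.5019, -0.1301, 0.098]
ee_rot: [-0.246, 3.132, -0.0]
contact_force: [0.1, 0.9, -1.4]
finger_gap: 0.174
```

```bash
python3 -c "
from h import *
avg(3,save='pics/scene13.png')
crop('pics/scene13.png','pics/F10.png',195,185,60,75,8)"
```

```text
avg Fu,Fv,Fz,T [ 0.74  0.15 -1.53  0.03 -0.12  0.  ]
t 19.77 tipx -41.1 y -0.10 tipz 18.0 | Fu -0.07 Fv -0.24 Fz -0.65 T [-0.01 -0.15 -0.06]
```

View pics/F10.png

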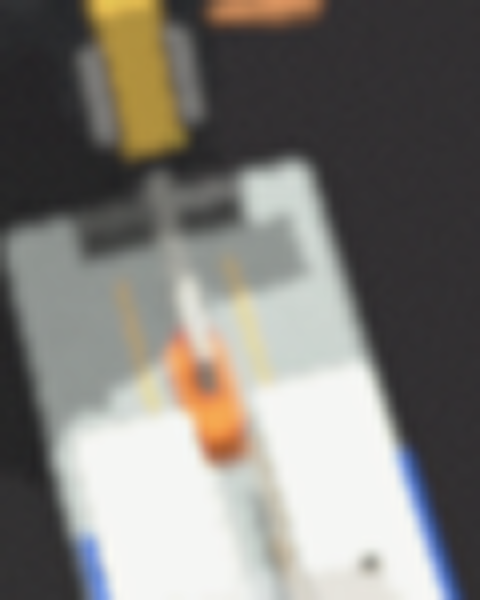

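Request:
carry_out:
  gripper: [0, 0, 0, 0, 0]
  dp:
    - [0.0005, 0, 0]
    - [0.001, 0, 0]
    - [0.0015, 0, 0]
    - [0.0015, 0, 0]
    - [0.0015, 0, 0]
  rot:
    - [0, 0, 0]
    - [0, 0, 0]
    - [0, 0, 0]
    - [0, 0, 0]
    - [0, 0, 0]

```text
clock: 20.18
ee_pos: [0.5013, -0.1303, 0.0981]
ee_rot: [-0.246, 3.131, -0.0]
contact_force: [1.3, -0.5, -1.3]
finger_gap: 0.174
```

```bash
python3 -c "
from h import *
avg(4)"
```

```text
avg Fu,Fv,Fz,T [ 1.51  0.18 -1.22  0.08 -0.39  0.  ]
t 20.38 tipx -41.8 y -0.11 tipz 18.1 | Fu 0.92 Fv 0.29 Fz -0.93 T [ 0.07 -0.42 -0.03]
```

Request:
carry_out:
  gripper: [0, 0, 0, 0, 0]
  dp:
    - [0.0005, 0, 0]
    - [0.001, 0, 0]
    - [0.001, 0, 0]
    - [0.001, 0, 0]
    - [0.001, 0, 0]
  rot:
    - [0, 0, 0]
    - [0, 0, 0]
    - [0, 0, 0]
    - [0, 0, 0]
    - [0, 0, 0]

```text
clock: 20.8
ee_pos: [0.5007, -0.1303, 0.0981]
ee_rot: [-0.246, 3.131, -0.0]
contact_force: [2.2, 0.7, -1.3]
finger_gap: 0.171
```

```bash
python3 -c "
from h import *
avg(6)"
```

```text
avg Fu,Fv,Fz,T [ 2.41  0.32 -1.69  0.14 -0.7  -0.02]
t 21.10 tipx -42.4 y -0.08 tipz 18.1 | Fu 2.96 Fv 0.42 Fz -1.78 T [ 0.16 -0.69  0.02]
```

Run:
```python
from h import *
c=ctrl.calibration("wrist"); im=ctrl.snapshot("wrist")[:,:,::-1]; cv2.imwrite("pics/w14.png",im); np.save("w14c.npy",c,allow_pickle=True)
s=ctrl.read_state(); print(s["ee_pos"],s["ee_rot"])
for k in("w14","w7"):
    a=cv2.imread(f"pics/{k}.png")[225:365,235:335].astype(float); a=np.clip(a*2.2,0,255).astype(np.uint8); cv2.imwrite(f"pics/{k}h.png",cv2.resize(a,None,fx=4,fy=4,interpolation=cv2.INTER_CUBIC))
cv2.imwrite("pics/H.png",np.hstack([cv2.imread("pics/w14h.png"),cv2.imread("pics/w7h.png")]))
```

```text
[ 0.50055339 -0.13036834  0.09806366] [-2.45703052e-01  3.13149316e+00 -6.86315591e-05]
```

View pics/H.png

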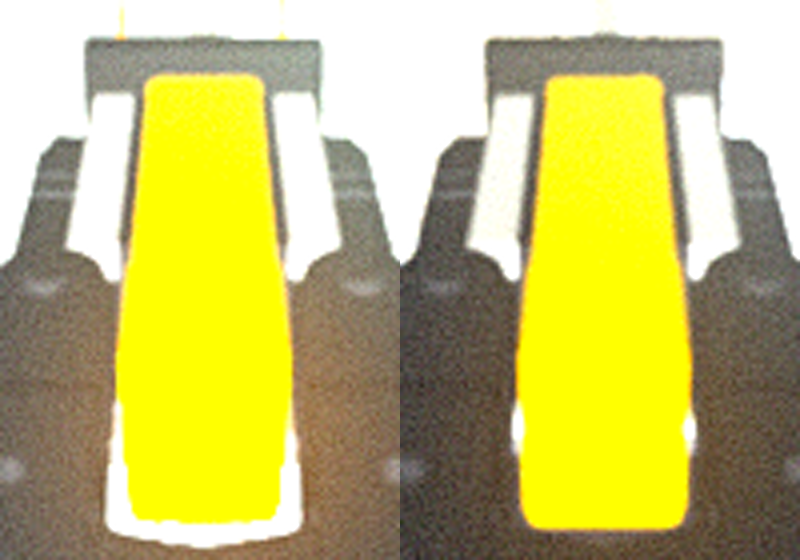

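View pics/w14.png

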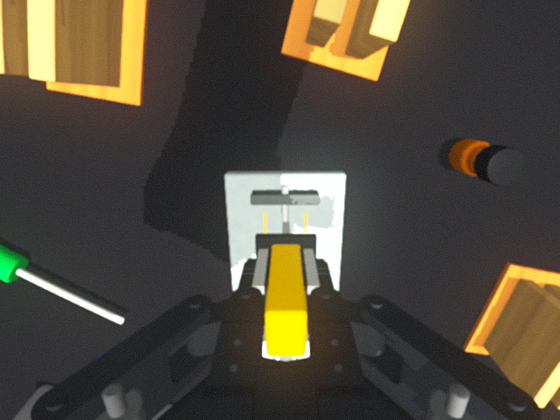

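Run:
```python
from h import *
c=np.load("w4c.npy",allow_pickle=True).item(); t=np.array([.6791,-.0869,.2061]); Rc=Rt(9.0)
for a in (0,1,2):
    ry=R.from_euler("y",a,degrees=True)  # tool y
    P=[t+Rc.apply(ry.apply(v)) for v in ([.011,0,.016],[.015,0,.021],[.015,0,.016],[.011,0,-.042],[-.011,0,-.042])]
    print(a,ry.apply([-.0455,0,.08]).round(4),proj("wrist",P,c)[:,1].round(1))
```

```text
0 [-0.0455  0.      0.08  ] [241.4 231.  234.7 311.7 357.7]
1 [-0.0441  0.      0.0808] [241.1 230.6 234.5 313.7 358.8]
2 [-0.0427  0.      0.0815] [240.8 230.2 234.2 315.6 359.7]
```

Request:
carry_out:
  gripper: [0, 0, 0, 0, 0]
  dp:
    - [0, 0, 0.0005]
    - [0, 0, 0.001]
    - [0.0005, 0, 0.001]
    - [0.001, 0, 0.001]
    - [0.001, 0, 0.001]
  rot:
    - [0, 0, 0]
    - [0, 0, 0]
    - [0, 0, 0]
    - [0, 0, 0]
    - [0, 0, 0]

```text
clock: 21.57
ee_pos: [0.5002, -0.1305, 0.0976]
ee_rot: [-0.246, 3.131, -0.0]
contact_force: [3.2, 0.2, -0.0]
finger_gap: 0.173
```

```bash
python3 -c "
from h import *
avg(5)"
```

```text
avg Fu,Fv,Fz,T [ 3.14  0.04 -0.61  0.16 -0.97  0.01]
t 21.82 tipx -42.8 y -0.15 tipz 17.6 | Fu 3.48 Fv -1.12 Fz -0.84 T [ 0.19 -0.94 -0.06]
```

Request:
carry_out:
  gripper: [0, 0, 0, 0, 0]
  dp:
    - [0.0005, 0, 0]
    - [0.001, 0, 0]
    - [0.0015, 0, 0]
    - [0.0015, 0, 0]
    - [0.0015, 0, 0]
  rot:
    - [0, 0, 0]
    - [0, 0, 0]
    - [0, 0, 0]
    - [0, 0, 0]
    - [0, 0, 0]

```text
clock: 22.23
ee_pos: [0.4993, -0.1306, 0.0975]
ee_rot: [-0.246, 3.131, -0.0]
contact_force: [5.0, 1.2, -1.6]
finger_gap: 0.18
```

```bash
python3 -c "
from h import *
avg(4,save='pics/scene15.png')
crop('pics/scene15.png','pics/F11.png',195,185,60,75,8)"
```

```text
avg Fu,Fv,Fz,T [ 4.68  0.05 -1.35  0.2  -1.34  0.  ]
t 22.43 tipx -43.7 y -0.14 tipz 17.5 | Fu 5.20 Fv 0.21 Fz -1.50 T [ 0.23 -1.38  0.01]
```

View pics/F11.png

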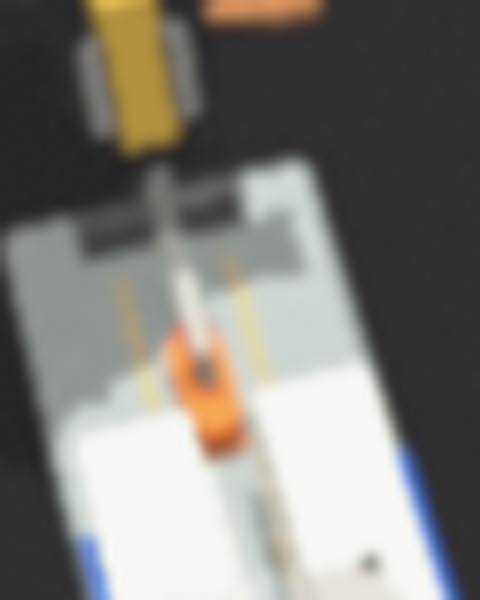

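Request:
carry_out:
  gripper: [0, 0, 0, 0, 0]
  dp:
    - [0.0003, 0, 0]
    - [0.0003, 0, 0]
    - [0.0003, 0, 0]
    - [0.0003, 0, 0]
    - [0.0003, 0, 0]
  rot:
    - [0, 0, 0]
    - [0, 0, 0]
    - [0, 0, 0]
    - [0, 0, 0]
    - [0, 0, 0]

```text
clock: 22.85
ee_pos: [0.4991, -0.1306, 0.0975]
ee_rot: [-0.246, 3.131, -0.0]
contact_force: [4.7, 1.2, -1.2]
finger_gap: 0.178
```

```bash
python3 -c "
from h import *
avg(10)"
```

```text
avg Fu,Fv,Fz,T [ 5.19 -0.23 -0.97  0.21 -1.43  0.01]
t 23.35 tipx -44.0 y -0.14 tipz 17.5 | Fu 5.33 Fv -0.87 Fz -2.02 T [ 0.2  -1.42 -0.01]
```

Request:
carry_out:
  gripper: [0, 0, 0, 0, 0]
  dp:
    - [0, 0, 0]
    - [0, 0, 0]
    - [0, 0, 0]
    - [0, 0, 0]
    - [0, 0, 0]
  rot:
    - [0, 0, 0]
    - [0, 0, 0]
    - [0, 0, 0]
    - [0, 0, 0]
    - [0, 0, 0]

```text
clock: 23.77
ee_pos: [0.4991, -0.1307, 0.0975]
ee_rot: [-0.246, 3.131, -0.0]
contact_force: [4.6, 1.5, -0.7]
finger_gap: 0.176
```

```bash
python3 -c "
from h import *
avg(10)"
```

```text
avg Fu,Fv,Fz,T [ 5.13  0.12 -0.82  0.22 -1.42 -0.  ]
t 24.27 tipx -44.0 y -0.09 tipz 17.5 | Fu 4.46 Fv 0.13 Fz -0.70 T [ 0.25 -1.41 -0.01]
```

The force averaged 5.1–5.2 N for about 1.9 s, with the spring compressed about 2.5 mm. Next I'll ease off slowly and centre the tip in the pocket.

Request:
carry_out:
  gripper: [0, 0, 0, 0, 0]
  dp:
    - [-0.001, 0, 0]
    - [-0.002, 0, 0]
    - [-0.003, 0, 0]
    - [-0.004, 0, 0]
    - [-0.005, 0, 0]
  rot:
    - [0, 0, 0]
    - [0, 0, 0]
    - [0, 0, 0]
    - [0, 0, 0]
    - [0, 0, 0]

```text
clock: 24.68
ee_pos: [0.5006, -0.1304, 0.097]
ee_rot: [0.245, -3.13, -0.0]
contact_force: [1.8, 0.6, 0.4]
finger_gap: 0.173
```

Request:
carry_out:
  gripper: [0, 0, 0, 0, 0]
  dp:
    - [-0.002, 0, 0]
    - [-0.004, 0, 0]
    - [-0.006, 0, 0]
    - [-0.007, 0, 0]
    - [-0.007, 0, 0]
  rot:
    - [0, 0, 0]
    - [0, 0, 0]
    - [0, 0, 0]
    - [0, 0, 0]
    - [0, 0, 0]

```text
clock: 25.1
ee_pos: [0.5044, -0.1295, 0.0966]
ee_rot: [0.246, -3.129, -0.001]
contact_force: [0.3, -1.0, -0.5]
finger_gap: 0.176
```

```bash
python3 -c "
from h import *
avg(3,save='pics/scene16.png')
crop('pics/scene16.png','pics/F12.png',195,185,60,75,8)"
```

```text
avg Fu,Fv,Fz,T [ 0.27 -0.49 -0.89 -0.01  0.01 -0.02]
t 25.25 tipx -37.9 y 0.00 tipz 17.0 | Fu 0.61 Fv -0.85 Fz -0.58 T [0.   0.01 0.02]
```

View pics/F12.png

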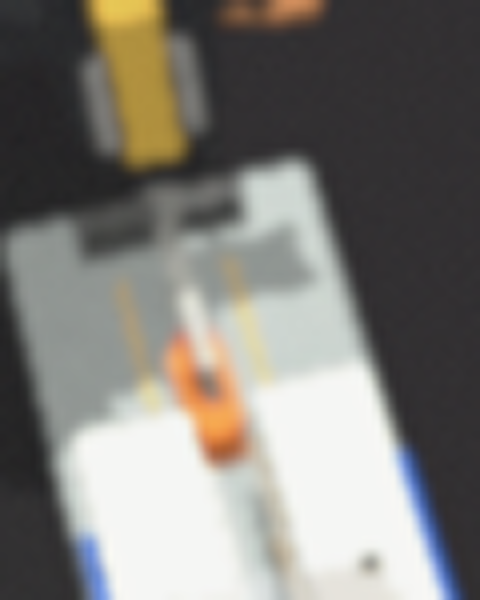

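Request:
carry_out:
  gripper: [0, 0, 0, 0, 0]
  dp:
    - [0, 0, 0]
    - [0, 0, -0.002]
    - [0, 0, -0.005]
    - [0, 0, -0.009]
    - [0, 0, -0.013]
  rot:
    - [0, 0, 0]
    - [0, 0, 0]
    - [0, 0, 0]
    - [0, 0, 0]
    - [0, 0, 0]

```text
clock: 25.67
ee_pos: [0.5058, -0.1296, 0.1055]
ee_rot: [-0.246, 3.132, -0.0]
contact_force: [0.8, -0.3, 0.4]
finger_gap: 0.17
```

```bash
python3 -c "
from h import *
ph()"
```

```text
t 25.67 tipx -37.1 y -0.14 tipz 25.5 | Fu 0.71 Fv -0.37 Fz 0.37 T [0.01 0.01 0.01]
```

Request:
carry_out:
  gripper: [0, 0, 0, 0, 0]
  dp:
    - [0, 0, -0.006]
    - [0, 0, -0.015]
    - [0, 0, -0.03]
    - [0, 0, -0.045]
    - [0, 0, -0.05]
  rot:
    - [0, 0, 0]
    - [0, 0, 0]
    - [0, 0, 0]
    - [0, 0, 0]
    - [0, 0, 0]

```text
clock: 26.08
ee_pos: [0.5071, -0.1299, 0.1373]
ee_rot: [-0.245, 3.129, -0.001]
contact_force: [0.1, -1.2, -1.2]
finger_gap: 0.176
```

```bash
python3 -c "
from h import *
avg(2,save='pics/scene17.png')
crop('pics/scene17.png','pics/F13.png',195,185,60,75,8)
go([.557,.1073,.205],-3.1)"
```

```text
avg Fu,Fv,Fz,T [ 0.22 -0.72 -0.79 -0.01 -0.02  0.01]
t 26.18 tipx -36.1 y -0.43 tipz 56.6 | Fu 0.92 Fv -0.18 Fz -1.20 T [ 0.01 -0.04  0.  ]
t 26.18 pos [ 0.5068 -0.1297  0.1366] F [ 0.94 -0.04 -1.2 ] gap 0.171
dp [-0.1445  0.3771 -0.1138] rot [-0.0001  0.0009  0.0671] mm [-86.7 226.3 -68.3] deg [-1.000e-02  1.700e-01  1.207e+01]
```

View pics/F13.png

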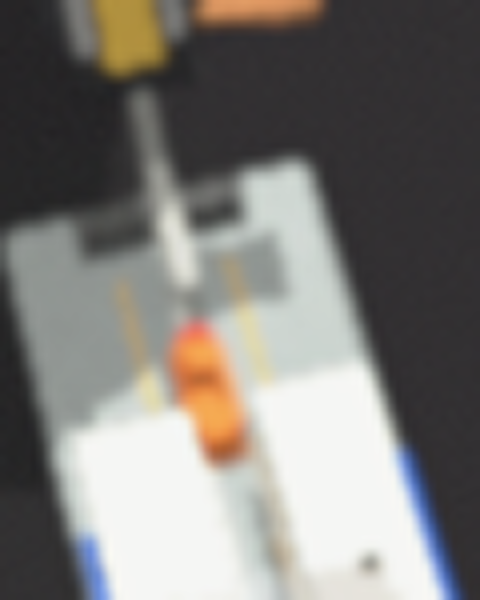

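Request:
carry_out:
  gripper: [0, 0, 0, 0, 0]
  dp:
    - [0, 0.02, -0.04]
    - [0, 0.06, -0.08]
    - [-0.04, 0.12, -0.114]
    - [-0.08, 0.19, -0.114]
    - [-0.11, 0.25, -0.114]
  rot:
    - [0, 0, 0.01]
    - [0, 0, 0.02]
    - [0, 0, 0.035]
    - [0, 0, 0.05]
    - [0, 0, 0.06]

```text
clock: 26.6
ee_pos: [0.5459, 0.0192, 0.2056]
ee_rot: [0.058, 3.136, 0.002]
contact_force: [-0.2, -0.8, -0.4]
finger_gap: 0.176
```

```bash
python3 -c "
from h import *
go([.5568,.1069,.205],-3.1)"
```

```text
t 26.6 pos [0.5459 0.0192 0.2056] F [-0.23 -0.81 -0.39] gap 0.176
dp [-0.0127  0.1467  0.0013] rot [0.0004 0.0015 0.0055] mm [-7.6 88.   0.8] deg [0.07 0.27 1.  ]
```

Request:
carry_out:
  gripper: [0, 0, 0, 0, 0]
  dp:
    - [-0.005, 0.04, 0]
    - [-0.012, 0.08, 0]
    - [-0.012, 0.115, 0]
    - [-0.012, 0.13, 0]
    - [-0.012, 0.13, 0]
  rot:
    - [0, 0, 0.006]
    - [0, 0, 0.006]
    - [0, 0, 0.006]
    - [0, 0, 0.006]
    - [0, 0, 0.006]

```text
clock: 27.02
ee_pos: [0.5532, 0.0998, 0.2029]
ee_rot: [-0.071, -3.14, -0.002]
contact_force: [-0.6, 0.1, -0.8]
finger_gap: 0.172
```

Request:
carry_out:
  gripper: [0, 0, 0, 0, 0]
  dp:
    - [0, 0, 0]
    - [0, 0, 0]
    - [0, 0, 0]
    - [0, 0, 0]
    - [0, 0, 0]
  rot:
    - [0, 0, 0]
    - [0, 0, 0]
    - [0, 0, 0]
    - [0, 0, 0]
    - [0, 0, 0]

```text
clock: 27.43
ee_pos: [0.5539, 0.0948, 0.2035]
ee_rot: [0.083, 3.14, -0.0]
contact_force: [0.8, -0.6, -0.3]
finger_gap: 0.175
```

```bash
python3 -c "
from h import *
go([.5568,.1069,.165],-3.1)"
```

```text
t 27.43 pos [0.5539 0.0948 0.2035] F [ 0.82 -0.59 -0.27] gap 0.175
dp [-0.0038  0.0204  0.0642] rot [-0.0001  0.      0.0003] mm [-2.3 12.2 38.5] deg [-0.01  0.    0.06]
```

Request:
carry_out:
  gripper: [0, 0, 0, 0, 0]
  dp:
    - [-0.0038, 0.01, 0.01]
    - [-0.0038, 0.02, 0.02]
    - [-0.0038, 0.0204, 0.035]
    - [-0.0038, 0.0204, 0.05]
    - [-0.0038, 0.0204, 0.06]
  rot:
    - [0, 0, 0]
    - [0, 0, 0]
    - [0, 0, 0]
    - [0, 0, 0]
    - [0, 0, 0]

```text
clock: 27.85
ee_pos: [0.5556, 0.1086, 0.1654]
ee_rot: [-0.078, -3.138, 0.002]
contact_force: [0.4, -0.3, -1.3]
finger_gap: 0.176
```

Request:
carry_out:
  gripper: [0, 0, 0, 0, 0]
  dp:
    - [0, 0, 0]
    - [0, 0, 0]
    - [0, 0, 0]
    - [0, 0, 0]
    - [0, 0, 0]
  rot:
    - [0, 0, 0]
    - [0, 0, 0]
    - [0, 0, 0]
    - [0, 0, 0]
    - [0, 0, 0]

```text
clock: 28.27
ee_pos: [0.5572, 0.1083, 0.1681]
ee_rot: [0.08, 3.139, 0.001]
contact_force: [-0.9, 0.4, -0.9]
finger_gap: 0.18
```

```bash
python3 -c "
from h import *
go([.5568,.1069,.093],-3.1)
c=ctrl.calibration('wrist')
for n in ('scene','wrist'): cv2.imwrite(f'pics/{n}18.png',ctrl.snapshot(n)[:,:,::-1])
crop('pics/scene18.png','pics/F14.png',295,165,60,95,6); crop('pics/wrist18.png','pics/F15.png',230,140,110,142,4)
a=cv2.imread('pics/F14.png');b=cv2.imread('pics/F15.png'); o=np.zeros((570,800,3),np.uint8); o[:570,:360]=a; o[:568,360:800]=b; cv2.imwrite('pics/I.png',o)
go([.5568,.1069,.093],-3.1)
"
```

```text
t 28.27 pos [0.5572 0.1083 0.1681] F [-0.92  0.44 -0.94] gap 0.18
dp [ 0.0007 -0.0025  0.1251] rot [0.0001 0.0004 0.001 ] mm [ 0.4 -1.5 75.1] deg [0.02 0.07 0.17]
t 28.37 pos [0.5571 0.1084 0.1679] F [ 0.47  0.14 -1.11] gap 0.172
dp [ 0.0004 -0.0026  0.1249] rot [0.0001 0.0003 0.001 ] mm [ 0.3 -1.5 74.9] deg [0.02 0.05 0.18]
```

View pics/I.png

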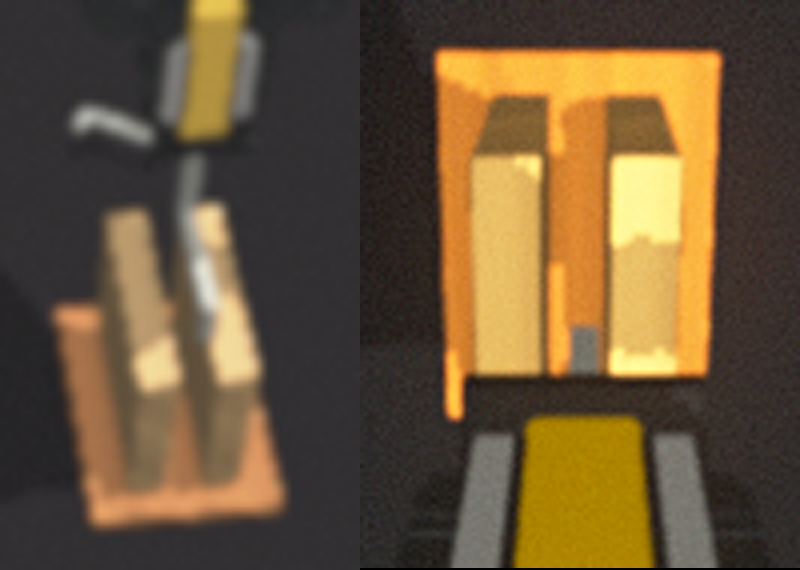

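Request:
carry_out:
  gripper: [0, 0, 0, 0, 0]
  dp:
    - [0.0005, -0.0025, 0.01]
    - [0.0005, -0.0025, 0.02]
    - [0.0005, -0.0025, 0.03]
    - [0.0005, -0.0025, 0.04]
    - [0.0005, -0.0025, 0.05]
  rot:
    - [0, 0, 0.001]
    - [0, 0, 0.001]
    - [0, 0, 0.001]
    - [0, 0, 0.001]
    - [0, 0, 0.001]

```text
clock: 28.78
ee_pos: [0.5559, 0.1069, 0.1364]
ee_rot: [-0.085, -3.14, 0.001]
contact_force: [0.2, 0.4, -1.0]
finger_gap: 0.173
```

```bash
python3 -c "
from h import *
go([.5568,.1069,.093],-3.1)"
```

```text
t 28.78 pos [0.5559 0.1069 0.1364] F [ 0.24  0.39 -1.01] gap 0.173
dp [-0.0015  0.0002  0.0723] rot [-0.0001 -0.0003  0.0001] mm [-0.9  0.1 43.4] deg [-0.02 -0.05  0.01]
```

Request:
carry_out:
  gripper: [0, 0, 0, 0, 0]
  dp:
    - [0, 0, 0.01]
    - [0, 0, 0.02]
    - [0, 0, 0.03]
    - [0, 0, 0.04]
    - [0, 0, 0.05]
  rot:
    - [0, 0, 0]
    - [0, 0, 0]
    - [0, 0, 0]
    - [0, 0, 0]
    - [0, 0, 0]

```text
clock: 29.2
ee_pos: [0.5563, 0.107, 0.1068]
ee_rot: [-0.085, -3.14, 0.0]
contact_force: [-0.2, -0.3, -1.0]
finger_gap: 0.172
```

```bash
python3 -c "
from h import *
go([.5568,.1069,.093],-3.1)"
```

```text
t 29.2 pos [0.5563 0.107  0.1068] F [-0.19 -0.34 -0.99] gap 0.172
dp [-0.0008 -0.0001  0.023 ] rot [-0.     -0.      0.0001] mm [-0.5 -0.1 13.8] deg [-0.   -0.    0.02]
```

Request:
carry_out:
  gripper: [0, 0, 0, 0, 0]
  dp:
    - [0, 0, 0.005]
    - [0, 0, 0.01]
    - [0, 0, 0.014]
    - [0, 0, 0.016]
    - [0, 0, 0.016]
  rot:
    - [0, 0, 0]
    - [0, 0, 0]
    - [0, 0, 0]
    - [0, 0, 0]
    - [0, 0, 0]

```text
clock: 29.62
ee_pos: [0.5563, 0.1069, 0.0977]
ee_rot: [-0.085, -3.14, 0.0]
contact_force: [0.5, -0.2, -1.1]
finger_gap: 0.175
```

```bash
python3 -c "
from h import *
avg(3);go([.5568,.1069,.093],-3.1)"
```

```text
avg Fu,Fv,Fz,T [-0.06  0.21 -0.87  0.    0.   -0.01]
t 29.77 tipx 50.1 y 225.61 tipz 18.2 | Fu -0.61 Fv -0.17 Fz -1.08 T [-0.05 -0.01  0.03]
t 29.77 pos [0.5566 0.107  0.0982] F [-0.57 -0.26 -1.08] gap 0.176
dp [-0.0003 -0.0002  0.0086] rot [0.0001 0.0002 0.0001] mm [-0.2 -0.1  5.2] deg [0.01 0.03 0.01]
```

Request:
carry_out:
  gripper: [0, 0, 0, 0, 0]
  dp:
    - [0, 0, 0.002]
    - [0, 0, 0.004]
    - [0, 0, 0.006]
    - [0, 0, 0.0075]
    - [0, 0, 0.0075]
  rot:
    - [0, 0, 0]
    - [0, 0, 0]
    - [0, 0, 0]
    - [0, 0, 0]
    - [0, 0, 0]

```text
clock: 30.18
ee_pos: [0.5561, 0.1069, 0.0931]
ee_rot: [-0.085, -3.14, 0.0]
contact_force: [0.8, 0.1, -1.2]
finger_gap: 0.175
```

```bash
python3 -c "
from h import *
avg(3);go([.5568,.1069,.093],-3.1)"
```

```text
avg Fu,Fv,Fz,T [ 0.21 -0.08 -0.59  0.01  0.   -0.02]
t 30.33 tipx 49.8 y 225.61 tipz 13.3 | Fu 0.02 Fv 0.52 Fz -0.57 T [ 0.03 -0.03  0.01]
t 30.33 pos [0.5563 0.107  0.0933] F [-0.06  0.52 -0.57] gap 0.178
dp [-0.0008 -0.0001  0.0005] rot [-0.     -0.      0.0001] mm [-0.5 -0.   0.3] deg [-0.   -0.    0.02]
```

Request:
carry_out:
  gripper: [0, 0, 0, 0, 0]
  dp:
    - [-0.0005, 0, 0.0005]
    - [-0.0005, 0, 0.001]
    - [-0.0005, 0, 0.001]
    - [-0.0005, 0, 0.001]
    - [-0.0005, 0, 0.001]
  rot:
    - [0, 0, 0]
    - [0, 0, 0]
    - [0, 0, 0]
    - [0, 0, 0]
    - [0, 0, 0]

```text
clock: 30.75
ee_pos: [0.5568, 0.107, 0.093]
ee_rot: [0.085, 3.14, 0.0]
contact_force: [-0.8, -0.4, -0.4]
finger_gap: 0.17
```

```bash
python3 -c "
from h import *
avg(5);go([.5568,.1069,.093],-3.1)"
```

```text
avg Fu,Fv,Fz,T [-0.57  0.18  1.17 -0.05  0.11  0.01]
t 31.00 tipx 50.2 y 225.53 tipz 13.0 | Fu -0.71 Fv 0.02 Fz 2.31 T [-0.05  0.17  0.02]
t 31.0 pos [0.5568 0.107  0.093 ] F [-0.7  -0.09  2.31] gap 0.179
dp [-0.     -0.0001 -0.    ] rot [0.     0.0001 0.0001] mm [-0.  -0.1 -0. ] deg [0.01 0.02 0.01]
```

Contact shows as Fz turning positive, at z = 0.093, the same height as at the grasp. The flange is seated, so I'll release.

Request:
carry_out:
  gripper: [0.25, 0.35, 0.5, 0.6, 0.7]
  dp:
    - [0, 0, 0]
    - [0, 0, 0]
    - [0, 0, 0]
    - [0, 0, 0]
    - [0, 0, 0]
  rot:
    - [0, 0, 0]
    - [0, 0, 0]
    - [0, 0, 0]
    - [0, 0, 0]
    - [0, 0, 0]
  force: 30

```text
clock: 31.42
ee_pos: [0.5566, 0.1069, 0.0926]
ee_rot: [-0.085, -3.14, 0.0]
contact_force: [0.2, -0.5, -0.3]
finger_gap: 0.699
```

Request:
carry_out:
  gripper: [0.8, 0.8, 0.8, 0.8, 0.8]
  dp:
    - [0, 0, 0]
    - [0, 0, 0]
    - [0, 0, 0]
    - [0, 0, 0]
    - [0, 0, 0]
  rot:
    - [0, 0, 0]
    - [0, 0, 0]
    - [0, 0, 0]
    - [0, 0, 0]
    - [0, 0, 0]

```text
clock: 31.83
ee_pos: [0.5566, 0.1069, 0.0927]
ee_rot: [-0.085, -3.14, 0.0]
contact_force: [0.2, 0.7, -0.4]
finger_gap: 0.795
```

```bash
python3 -c "
from h import *
c=ctrl.calibration('wrist')
for n in ('scene','wrist'): cv2.imwrite(f'pics/{n}19.png',ctrl.snapshot(n)[:,:,::-1])
crop('pics/scene19.png','pics/F14.png',295,165,60,95,6); crop('pics/wrist19.png','pics/F15.png',230,140,110,142,4)
a=cv2.imread('pics/F14.png');b=cv2.imread('pics/F15.png'); o=np.zeros((570,800,3),np.uint8); o[:570,:360]=a; o[:568,360:800]=b; cv2.imwrite('pics/J.png',o)
go([.5568,.1069,.2],-3.1)
"
```

```text
t 31.93 pos [0.5566 0.1069 0.0927] F [ 0.2  -0.71 -0.35] gap 0.798
dp [-3.000e-04 -1.000e-04 -1.788e-01] rot [ 0.     -0.      0.0001] mm [  -0.2   -0.  -107.3] deg [ 0.   -0.    0.01]
```

View pics/J.png

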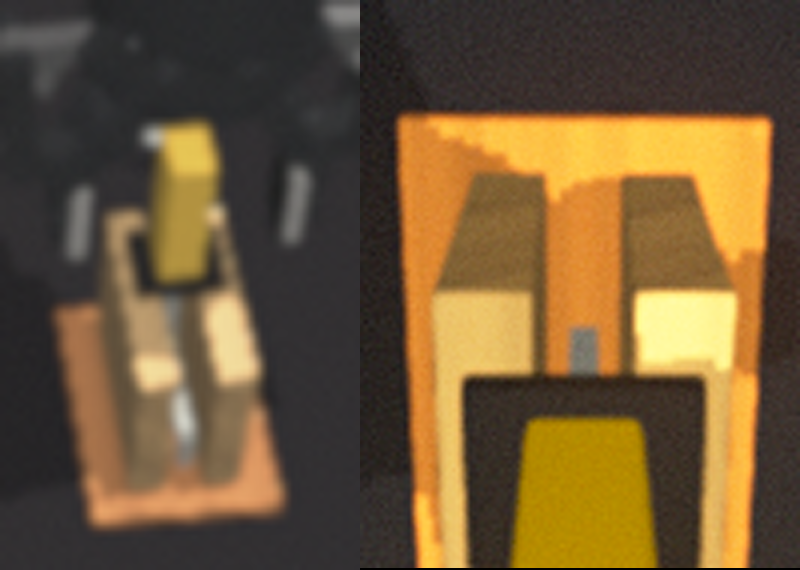

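View pics/wrist19.png

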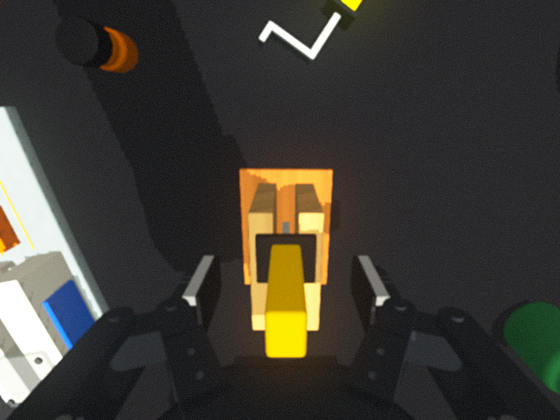

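The pick stands seated upright: the handle is at (287,330), as it was before the grasp, with its flange on both cheeks and the shank in the gap. Next I'll lift the open gripper straight up and clear.

Request:
carry_out:
  gripper: [0.8, 0.8, 0.8, 0.8, 0.8]
  dp:
    - [0, 0, -0.02]
    - [0, 0, -0.06]
    - [0, 0, -0.11]
    - [0, 0, -0.17]
    - [0, 0, -0.2]
  rot:
    - [0, 0, 0]
    - [0, 0, 0]
    - [0, 0, 0]
    - [0, 0, 0]
    - [0, 0, 0]

```text
clock: 32.35
ee_pos: [0.5589, 0.107, 0.218]
ee_rot: [0.085, 3.134, 0.003]
contact_force: [2.0, 0.2, 0.6]
finger_gap: 0.801
```

Request:
carry_out:
  gripper: [0.8, 0.8, 0.8, 0.8, 0.8]
  dp:
    - [0.03, 0.01, -0.03]
    - [0.08, 0.02, -0.06]
    - [0.12, 0.02, -0.1]
    - [0.15, 0.02, -0.12]
    - [0.15, 0.02, -0.12]
  rot:
    - [0, 0, 0]
    - [0, 0, 0]
    - [0, 0, 0]
    - [0, 0, 0]
    - [0, 0, 0]

```text
clock: 32.77
ee_pos: [0.4663, 0.1249, 0.2888]
ee_rot: [0.081, 3.136, 0.007]
contact_force: [0.1, -0.2, 0.8]
finger_gap: 0.798
```

Request:
carry_out:
  gripper: [0.8, 0.8, 0.8, 0.8, 0.8]
  dp:
    - [0, 0, 0]
    - [0, 0, 0]
    - [0, 0, 0]
    - [0, 0, 0]
    - [0, 0, 0]
  rot:
    - [0, 0, 0]
    - [0, 0, 0]
    - [0, 0, 0]
    - [0, 0, 0]
    - [0, 0, 0]

```text
clock: 33.18
ee_pos: [0.4676, 0.1233, 0.2838]
ee_rot: [-0.086, -3.139, 0.002]
contact_force: [0.3, -0.1, 0.2]
finger_gap: 0.799
```

```bash
python3 -c "
from h import *
for n in ('scene','wrist'): cv2.imwrite(f'pics/{n}20.png',ctrl.snapshot(n)[:,:,::-1])
ph(); print(ctrl.read_state()['qvel'].round(3))
crop('pics/scene20.png','pics/F16.png',185,165,180,120,4.4)
"
```

```text
t 33.28 tipx -35.4 y 255.80 tipz 204.0 | Fu 0.70 Fv -0.05 Fz -0.51 T [0.02 0.02 0.  ]
[-0.002 -0.006 -0.001  0.001 -0.002  0.     0.   ]
```

View pics/F16.png

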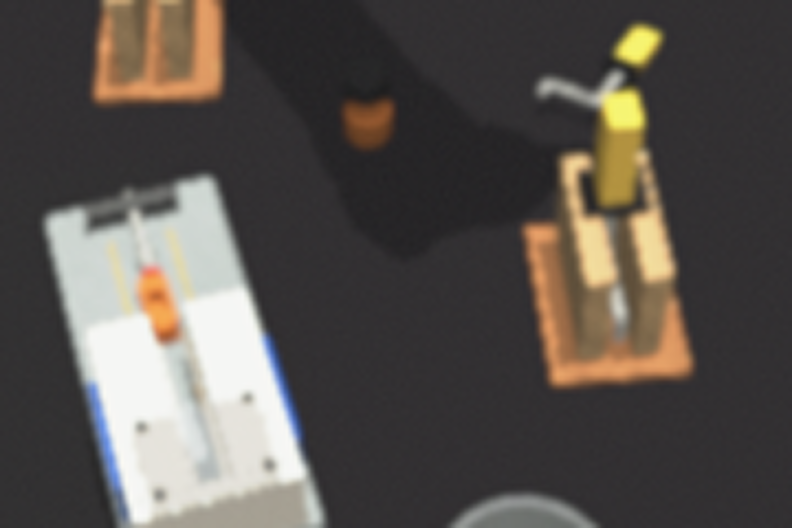

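View pics/scene20.png

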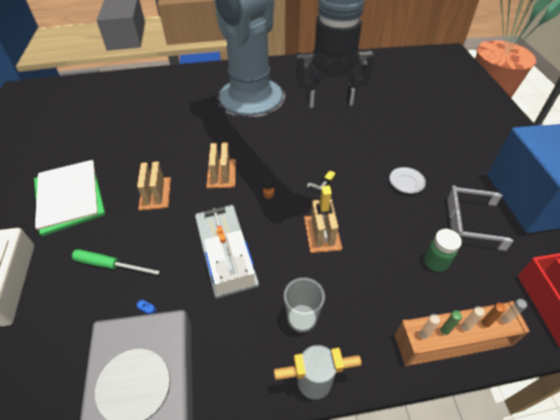

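View pics/wrist20.png

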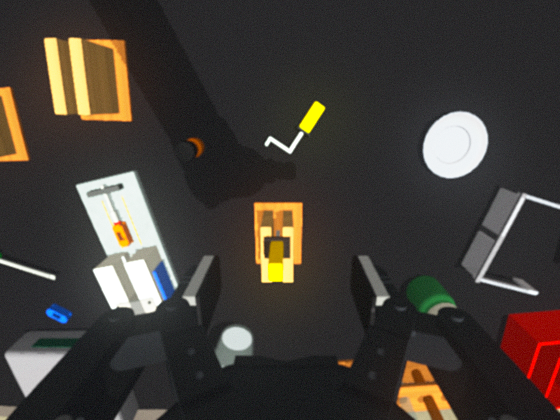

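The block lies flat on the stage against the red bumper, at about (155,300) in the crop. The pick is upright in its stand at about (620,150), nothing else has moved, and the arm is clear and still.

```bash
python3 -c "
from rig import ctrl
print(ctrl.job_done(), ctrl.read_state()['clock'])"
```

```text
the job is handed in; nothing more can be done
the job is handed in; nothing more can be done
```

The job is done and handed in at about 33 s. The orange block is out on the stage against the red bumper, and the larger pick is back upright in the robot's-left stand.

- **Pull:** I hooked the block's pocket under the guard and drew it past the detent at about 2–3.5 N. I then held it on the bumper at an average of 5.1–5.2 N for about 1.9 s. The spring was in about 2.5–3 mm, short of its 4 mm limit. I eased off slowly, then lifted the tip out without shifting the block.
- **Last checks:** The final pictures show the block flat with its front on the bumper. The pick's flange sits on both cheeks, at the same height as when I took it. The other things look where they started, and the arm was clear and nearly still.
- **What disagreed:**
  - The wrist pictures hinted that the pick tilted about 2° in the grip. The scene pictures and the contact position put the tip only about 1 mm forward, and nothing slipped under load.
  - Single force readings scatter by about 0.7 N, so the pull figures are averages checked against the wrist moment.
  - I could only judge the block's flatness by eye, at about 2 mm per pixel.

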